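Finish the plate pack of a paper-unwind brake

ROBOT

A 6-joint arm with a two-finger parallel gripper is mounted at the origin on the work surface; the furniture and walls round the work are solid. World frame = base frame: x ahead of the robot, y to its left, z up, the work surface at z = 0. Lengths are in m, angles in degrees, forces in N, time in s.
With the tool pointing down it reaches from about 0.4 to 0.825 m from the base axis. Payload 7 kg.
Tool frame: the origin (TCP) lies at the very end of the fingers, on their centre line; the grasp point (between the pads) lies 19 mm behind it (ctrl.tcp_to_grasp is the distance from the TCP to the grasp point, in m); z points along the fingers, y is the direction in which the jaws open and shut (so a half turn about z gives the same grasp; the last joint's range is limited). The gripper opens to 88 mm and grips with 3 to 60 N. Pads are 19 mm wide; open, the fingers measure 130 mm over their backs; the gripper's body (78 mm by 193 mm) begins 47 mm behind the grasp point.
Start: joints at [-56.259, 20.546, 0.682, 0, -70.136, -16.507], TCP at [0.2, -0.645, 0.227] pointing down, gripper open.
Joint ranges: [-176.03, 176.03], [-82.01, 121.73], [-58.28, 71.71], [-173.87, 95.51], [-174.79, -0.11], [-173.66, 173.66]. Speed limits (degrees/s): [136.94, 136.94, 172.46, 180, 180, 180].

INTERFACE

Orientations are given as [roll, pitch, yaw] about the fixed x, y, z axes, in that order (R = Rz(yaw) Ry(pitch) Rx(roll)).
In Python, from plant import ctrl gives the robot as it stands.
- The arm moves only by the tool jog_arm, never from a script. Its argument "commands" is a list of rows, each an object of numbers: "x", "y", "z": the shift along the tool's x, y, z in cm; "roll": the turn about the tool's z in rad. In form: [{"x": .., "y": .., "z": .., "roll": ..}, ...]. A call has 1 to 12 rows; each row shifts and turns the commanded pose from where the row before left it, along the tool's axes as they then stand; what a row does not reach is not made up. A row lasts 1/10 s, in which the tool goes at most 50 mm and 8.59 degrees, less where a joint would pass 70% of its speed; a pose out of reach is approached as far as the arm can. A call is refused whole if a number of a shift passes 5 or a number of a turn 0.15, either way. A call with a gripper value outside its range is refused whole. "gripper" is the finger opening in cm, from 0 to 8.76, set as the call begins (left out, the last holds). The fingers move at their own pace and stop on an object; the grip force is fixed at half the most. Time passes only in rows, so rows that do not move let the fingers close. It gives the time, the measured TCP pose, the force and the opening at its end, in the units of the state.
- ctrl.get_obs(): the state, without advancing time (a new reading comes with each control period).
- ctrl.snapshot(name): name is "side" or "top" or "wrist"; returns a dict with "image" (420x560x3 uint8, red, green, blue), "mtx" (3x3 intrinsics, pixels), "position" and "orientation" of the camera in the world; the wrist camera has in their place "hand_eye" (4x4, takes a point from camera to tool coordinates, whose origin is the TCP and whose axes are the flange's). Camera axes: x right, y up, looking along -z (the intrinsics and any distortion apply to the point x, -y, -z); pixel columns grow to the right and rows downward; lengths in m; the calibration is good to about 2 mm. The wrist camera is an equidistant fisheye: a pixel r from the principal point sees the ray r / f radians off the axis. A picture is of the moment at which its call begins: read the wrist's pose just before it. There is no depth.
- ctrl.close_job(): hands the job in, once; it reports no verdict.
Trained networks look in the newest picture that a camera, given by its name, has taken for a name from the list of things; names that differ only in an ending like _2 or _b are one class to them, and where a whole thing is asked for, a point or a joint stands for the part that bears it (a point fixed in the world has none). Each returns a list of dicts, best first, with "confidence" (0 to 1); they miss things now and then, are a little off and sometimes report something else, mostly with a low value. They report only what shows in the picture. A call takes as long as a camera call. They do not tell look-alikes from the thing itself.
- ctrl.search_frame(camera, query): "position" ([column, row] as shares, 0 to 1, of the picture: columns of its width, rows of its height, amid what is visible of it).
- ctrl.regions_of(camera, query): "mask" (420x560 bool, what is visible of it) and "position" ([column, row] as shares, 0 to 1, of the picture: columns of its width, rows of its height, amid what is visible of it).
The state is a dict: "clock": time; "joint_pos": joint angles; "qvel": joint speeds; "tau": joint torques, N m; "tool_pos": TCP position; "orientation": TCP orientation; "force": force on the tool from outside, world axes, zero at the start; "moment": the same for the moment, N m; "opening": finger opening in m.
Only numpy, scipy, OpenCV 4.12 (cv2) and the standard library are available. Lean on these libraries where they do the work, as an engineer would, in place of code of your own. Each camera call takes 0.05 s, during which the arm holds its last target.

TASK

The brake of the kraft-paper unwinder stands open on the bench with part of its plate pack fitted, and its last two plates lie beside it. Put the lined disc (bronze faces, teeth inside) on first, its teeth between the splines of the hub, and let it down until it lies flat on the pack; then put the plain steel plate on top of it, each of its four forked ears round one of the four upright pins, again fully down and flat, and let go.

Things in the scene. Friction and masses are not known exactly. Their poses are not given: they have to be found in the camera images.
- disc_center (a point): Centre (half-way up) of the loose lined disc: flat ring, bronze pads on both faces (alike), 60 mm outside, 6 mm thick, about 75 g, flat on the table. Bore 36 mm with six teeth inward to a 27 mm circle, 6 mm wide, 4 mm thick. z up; teeth along 30, 90, 150.. degrees from x, so it fits when its x is in line with hub_top's x or 60, 120.. degrees from it. Take it across the outside, any way.
- plate_center (a point): Centre (half-way up) of the loose steel plate: plain flat ring, faces alike, 60 mm outside, 6 mm thick, about 105 g, flat on the table, smooth bore 37 mm. z up; four ears 21 mm wide, along 45, 135, 225, 315 degrees from x, reach 44 mm from the centre; each is forked by a notch 10 mm wide, open outwards, from 34 mm out. Take it across the 60 mm round edge between ears, along its x or y.
- pack_top (a point): Point on the brake's axis, at the flat top of the plates already fitted (60 mm wide), 42 mm above the table; the brake is fixed to the table. z up, x and y along the sides of the square foot. Finally the disc's centre lies 3 mm and the steel plate's centre 9 mm above this point.
- brake: The brake, origin on its axis at table height, axes as pack_top: grey square foot 124 mm wide, 10 mm high; dark round housing, 94 mm, up to 26 mm. Four upright pins, 7 mm thick, round tips 66 mm above the table, stand 39 mm from the axis along 45, 135, 225, 315 degrees from x. Between neighbouring pins 48 mm is free for a finger, along x and y. Fitted plates' ears reach 44 mm out, 42 mm high.
- hub_top (a point): Top centre of the brake's hub, 77 mm above the table, on the brake's axis; turns with the hub. Steel core 24 mm with a tapered nose above 72 mm; six splines 6 mm wide out to a 33 mm circle, along 0, 60, 120.. degrees from this point's x, their round ends 70 mm above the table. On it the disc has 1.5 mm play sideways and 7 degrees of turn each way; on the pins the plate has 1.5 mm sideways.
- hub (a joint): Angle of the hub in the brake (rad) about the upright axis, counter-clockwise from above; 0 when hub_top's x is in line with pack_top's x. Starts anywhere from -0.5 to 0.5 and turns against a light drag of 0.03 N m.
Not all that is in view belongs to the job. What is shaped like the part that bears plate_center but purple or turquoise is not meant. Leave any blue or yellow look-alike of the brake alone.

How it is judged (in metres and radians):
On the way, in this order (a step that is already met when the one before it is completed fails the run):
1. the lined disc lies flat on the fitted plates, its teeth down between the hub's splines (z of disc_center in the frame of pack_top between 0.0005 and 0.0055 m and horizontal distance between disc_center and pack_top below 0.004 m and angle between disc_center's own z axis and vertical below 0.08 rad), for 0.2 s.
2. the steel plate lies flat on the lined disc, its forked ears round the pins (all of step 1 and z of plate_center in the frame of pack_top between 0.0065 and 0.0115 m and horizontal distance between plate_center and pack_top below 0.004 m and angle between plate_center's own z axis and vertical below 0.08 rad and (angle between the x axis of plate_center and the x axis of pack_top, either way round below 0.1 rad or angle between the x axis of plate_center and the y axis of pack_top, either way round below 0.1 rad)), for 0.2 s.
At the end, for the whole second after the job is handed in: disc home on the pack (centre 3 mm above its top face) and plate home on the disc (9 mm), each within 2.5 mm in height, 4 mm of the brake's axis and 0.08 rad of level; the plate's ears on the pins (turned from them by under 0.1 rad); both let go (all of step 2); the robot touches nothing.
It also fails if it takes over 64 s, if anything falls off the work surface, if the arm or the gripper's body presses on something with over 40 N, if the wrist force passes 120 N, or if a joint passes its speed limit or range.

## Working session

There is one attempt and no reset: what is moved stays moved. The work goes in short steps, Python scripts to look and compute and a tool call to move; the robot and the scene stay as the last step left them, time stands still between calls to the robot, and variables do not carry over. Pictures are saved under pics/ and viewed, and the job is handed in when it is done.

Besides the shell and the picture viewer there is one more tool, called after "Call:" in YAML: its name, and indented under it one key for each argument. jog_arm: Moves the arm, as the interface text tells. Its arguments: {"type":"object","properties":{"commands":{"type":"array"},"gripper":{"type":"number"}},"required":["commands"]}

```bash
ls; mkdir -p pics; python3 - <<'E'
from plant import ctrl
import cv2
o=ctrl.get_obs();print(o)
for n in ("side","top","wrist"):
    s=ctrl.snapshot(n)
    cv2.imwrite(f"pics/{n}0.png",s["image"][:,:,::-1])
    print(n,{k:v for k,v in s.items() if k!="image"})
    for q in ("disc_center","plate_center","brake","hub_top"):
        for r in ctrl.search_frame(n,q): print(q,r["confidence"],r["position"][0]*560,r["position"][1]*420)
E
```

```text
pics
{'clock': 0.0, 'joint_pos': array([-5.62581667e+01,  2.05919733e+01,  6.35090522e-01, -2.11229659e-02,
       -7.01355286e+01, -1.65054728e+01]), 'qvel': array([ 0.03199444, -0.11227697, -0.00715074,  0.00972851,  0.0644088 ,
       -0.02574343]), 'tau': array([ 7.56708178e-04, -5.82724249e+01,  2.93054527e+01,  6.99665576e+00,
        7.05490995e-03, -1.89223783e-04]), 'tool_pos': array([ 0.19983739, -0.64423863,  0.22562346]), 'orientation': array([ 1.79905755e+02, -7.21868334e-03, -1.62770827e+02]), 'force': array([0.05718986, 0.16497059, 0.78862141]), 'moment': array([ 0.00734288,  0.01644249, -0.00687658]), 'opening': 0.08756447562046747}
side {'mtx': array([[444.02426517,   0.        , 271.74550361],
       [  0.        , 444.02426517, 202.22696901],
       [  0.        ,   0.        ,   1.        ]]), 'position': array([-0.09508208,  0.7499237 ,  0.4108261 ]), 'orientation': array([  70.72104773,    0.7193601 , -144.91383659])}
disc_center 0.72 169.624 290.21999999999997
disc_center 0.26 228.592 221.004
plate_center 0.8 291.2 213.486
plate_center 0.72 295.624 200.00400000
[... 661 characters left out ...]
18800000000002
brake 0.66 349.496 257.418
brake 0.61 284.42400000000004 158.802
hub_top 0.66 353.808 256.998
hub_top 0.64 282.40799999999996 156.912
hub_top 0.55 261.912 244.692
wrist {'mtx': array([[325.1922621 ,   0.        , 281.18947927],
       [  0.        , 325.1922621 , 207.31535533],
       [  0.        ,   0.        ,   1.        ]]), 'hand_eye': array([[ 1.78574150e-03,  9.53240372e-01,  3.02207884e-01,
         8.19407201e-02],
       [ 9.99997753e-01, -1.35709852e-03, -1.62833735e-03,
        -3.38583637e-04],
       [-1.14207103e-03,  3.02210113e-01, -9.53240653e-01,
        -1.59710324e-01],
       [ 0.00000000e+00,  0.00000000e+00,  0.00000000e+00,
         1.00000000e+00]])}
```

View pics/top0.png

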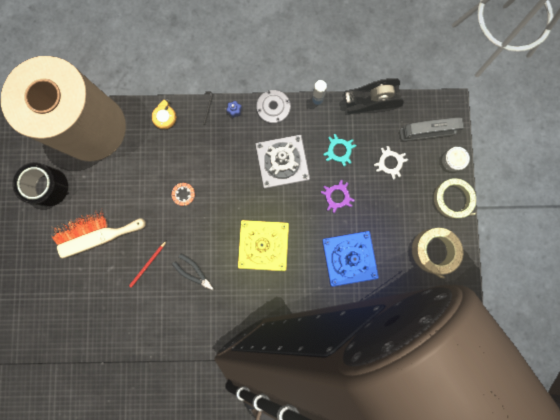

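View pics/side0.png

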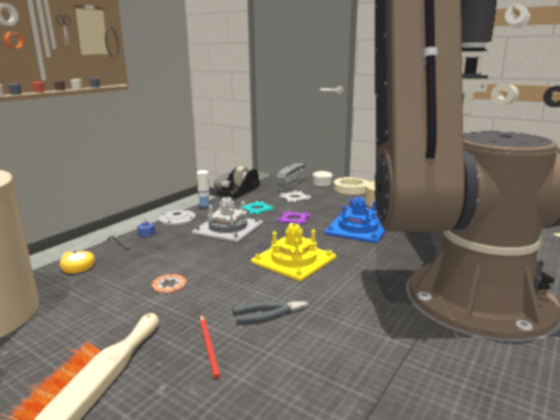

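View pics/wrist0.png

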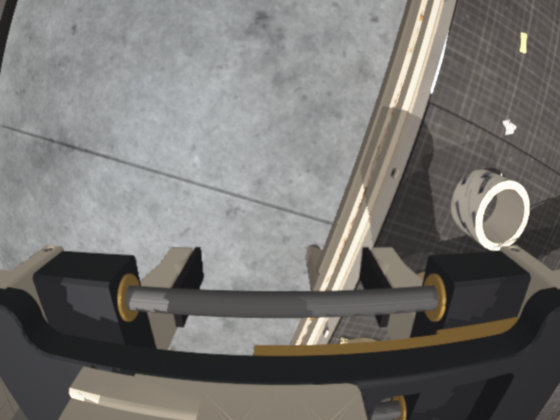

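Top picture candidates:
- Disc: the bronze ring at (182,194). The grey flange at (273,106) is a different shape.
- Plate: white/steel at (391,162). The turquoise one at (340,150) and the purple one at (338,196) are not meant.
- Brake: the grey one at (283,158). The yellow at (263,245) and blue at (351,257) are look-alikes.

I'll check these in a close crop and measure.

```bash
cat > h.py <<'E'
import numpy as np,cv2
from scipy.spatial.transform import Rotation as Ro
def pose(p,e):
    T=np.eye(4);T[:3,:3]=Ro.from_euler('xyz',e,degrees=True).as_matrix();T[:3,3]=p;return T
def camT(s,obs=None):
    if 'hand_eye' in s: return pose(obs['tool_pos'],obs['orientation'])@s['hand_eye']
    return pose(s['position'],s['orientation'])
def px2w(s,uv,z,obs=None):
    T=camT(s,obs);K=s['mtx'];uv=np.atleast_2d(np.asarray(uv,float))
    x=(uv-K[:2,2])/K[0,0]
    if 'hand_eye' in s:
        r=np.linalg.norm(x,axis=1)[:,None];d=np.hstack([x*np.sinc(r/np.pi),np.cos(r)])
    else: d=np.hstack([x,np.ones((len(x),1))])
    d=(d*[1,-1,-1])@T[:3,:3].T
    return T[:3,3]+d*((np.broadcast_to(z,len(d))-T[2,3])/d[:,2])[:,None]
def w2px(s,P,obs=None):
    T=camT(s,obs);P=np.atleast_2d(P);c=(P-T[:3,3])@T[:3,:3]*[1,-1,-1]
    K=s['mtx']
    if 'hand_eye' in s:
        q=np.linalg.norm(c[:,:2],axis=1);t=np.arctan2(q,c[:,2]);x=c[:,:2]*(t/np.maximum(q,1e-9))[:,None]
    else: x=c[:,:2]/c[:,2:]
    return x*K[0,0]+K[:2,2]
def warp(s,cx,cy,z,half,res,obs=None):
    # rectified view of plane z: up = +x, left=+y ; res px per m
    n=int(2*half*res);g=np.arange(n)/res-half
    X,Y=np.meshgrid(cx-g,cy-g,indexing='ij')
    uv=w2px(s,np.stack([X.ravel(),Y.ravel(),np.full(X.size,z)],1),obs).astype(np.float32).reshape(n,n,2)
    return cv2.remap(s['image'],uv[...,0],uv[...,1],cv2.INTER_CUBIC)[:,:,::-1].copy()
E
python3 - <<'E'
from plant import ctrl
from h import *
s=ctrl.snapshot('top');im=s['image']
for q,z in (("disc_center",.003),("plate_center",.003),("brake",.03),("hub_top",.077)):
    for r in ctrl.regions_of('top',q):
        m=r['mask'];v,u=np.nonzero(m);c=np.array([u.mean(),v.mean()])
        print(q,r['confidence'],c,m.sum(),px2w(s,c,z),im[m].mean(0), px2w(s,[[u.min(),v.min()],[u.max(),v.max()]],z)[:,:2].tolist())
cv2.imwrite('pics/topcrop.png',np.hstack([cv2.resize(im[a:a+75,b:b+75,::-1],(390,390),interpolation=3) for a,b in((125,355),(157,145))]))
cv2.imwrite('pics/topcrop2.png',cv2.resize(im[125:200,245:320,::-1],(600,600),interpolation=3))
E
```

```text
disc_center 0.6 [182.55555556 194.10714286] 252 [[0.47725615 0.27230756 0.003     ]] [231.99603175 184.33333333 150.13492063] [[0.5048189823754194, 0.30051357318767097], [0.45042573857066215, 0.24455979109515014]]
plate_center 0.83 [337.01550388 195.68217054] 387 [[ 0.46509697 -0.13481014  0.003     ]] [188.58397933 117.17054264 211.61757106] [[0.5050269947491917, -0.09384270733740727], [0.4238805613126438, -0.17267743902725152]]
plate_center 0.62 [389.59649123 162.04824561] 456 [[ 0.55227282 -0.27697191  0.003     ]] [213.40350877 211.55921053 204.26315789] [[0.5938037066878361, -0.24009914475561053], [0.5114178971981753, -0.3104015264885977]]
plate_center 0.56 [339.71256039 149.02657005] 414 [[ 0.59022484 -0.14609417  0.003     ]] [107.13043478 214.5        204.87681159] [[0.6292596483048043, -0.11076436468596693], [0.5489190326587908, -0.18256785251084615]]
brake 0.91 [349.72455339 258.32447029] 2407 [[ 0.30162354 -0.15808306  0.03      ]] [ 90.42002493 138.85126714 226.67594516] [[0.3717779098539325, -0.09022564204923246], [0.2341078736679315, -0.22635718686359738]]
brake 0.69 [262.49348958 245.125     ] 2304 [[0.33884285 0.06150886 0.03      ]] [245.21918403 244.58072917 126.37803819] [[0.40391463125366106, 0.12575694526084397], [0.27530526858877297, -0.00188368179713189]]
brake 0.6 [281.96519411 160.63587684] 2241 [[0.5558554  0.00813374 0.03      ]] [195.20883534 192.78000892 187.88174922] [[0.6280722717357722, 0.07721656131724765], [0.4854881615105977, -0.05752774709237072]]
hub_top 0.58 [352.22285714 258.4       ] 175 [[ 0.3023268  -0.15676813  0.077     ]] [ 70.97142857 108.53142857 188.99428571] [[0.32035251999244246, -0.14002003170566032], [0.2862978396413356, -0.1724515066971439]]
hub_top 0.46 [281.49253731 156.64925373] 134 [[0.55544592 0.00892986 0.077     ]] [178.84328358 176.44029851 167.54477612] [[0.5725355281638161, 0.022247663503217524], [0.5391704777329976, -0.004389550455426437]]
```

View pics/topcrop.png

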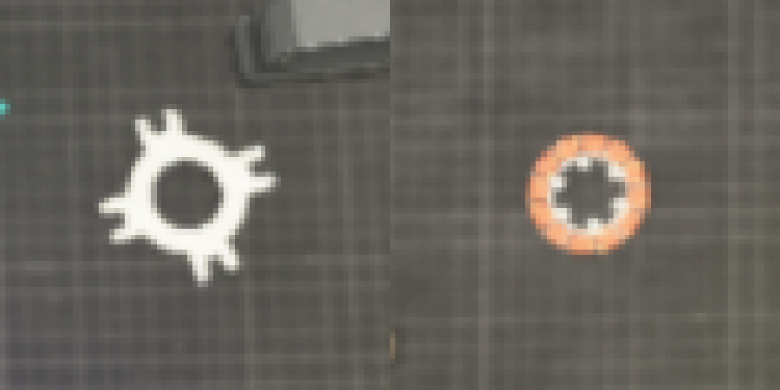

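View pics/topcrop2.png

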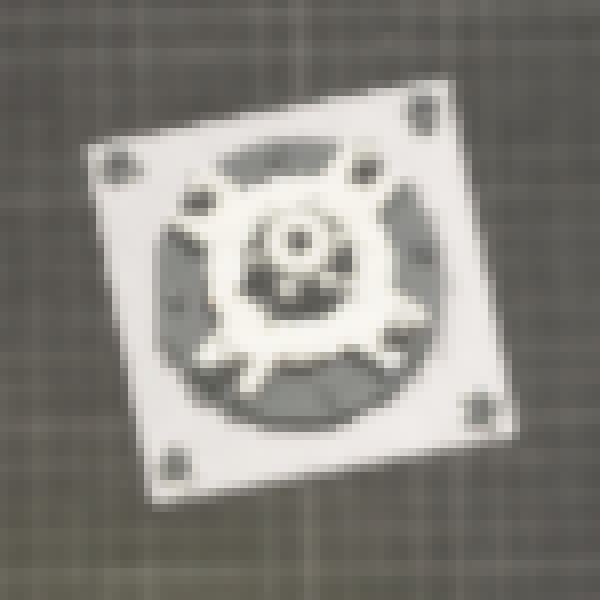

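The crops show the steel plate at top pixel (391,162), the bronze disc at (182,194) and the grey brake at (283,158). All three match the descriptions. I'll go and look at the plate first with the wrist camera, since it's on the way.

Call:
jog_arm:
  commands:
    - {"roll":-0.147}
    - {"roll":-0.147}
    - {"roll":-0.147}
    - {"roll":-0.147}
    - {"roll":-0.147}
    - {"roll":-0.147}

```text
validation failed for argument at $.co...
```

Call:
jog_arm:
  commands:
    - {"x":-4,"y":-1.7,"z":0.6}
    - {"x":-4,"y":-1.7,"z":0.6}
    - {"x":-4,"y":-1.7,"z":0.6}
    - {"x":-4,"y":-1.7,"z":0.6}
    - {"x":-4,"y":-1.7,"z":0.6}
    - {"x":-4,"y":-1.7,"z":0.6}
    - {"x":-4,"y":-1.7,"z":0.6}
    - {"x":-4,"y":-1.7,"z":0.6}
    - {"x":-4,"y":-1.7,"z":0.6}
    - {"x":-4,"y":-1.7,"z":0.6}
    - {"x":-4,"y":-1.7,"z":0.6}
    - {"x":0}

```text
validation failed for argument at $.co...
```

Call:
jog_arm:
  commands:
    - {"x":0,"y":0,"z":0,"roll":-0.147}
    - {"x":0,"y":0,"z":0,"roll":-0.147}
    - {"x":0,"y":0,"z":0,"roll":-0.147}
    - {"x":0,"y":0,"z":0,"roll":-0.147}
    - {"x":0,"y":0,"z":0,"roll":-0.147}
    - {"x":0,"y":0,"z":0,"roll":-0.147}

```text
clock: 1.6
tool_pos: [0.1999, -0.6447, 0.2266]
orientation: [180.0, 0.0, -111.9]
force: [-0.1, 0.2, -0.4]
opening: 0.0874
```

Call:
jog_arm:
  commands:
    - {"x":-4,"y":-1.7,"z":0.6,"roll":0}
    - {"x":-4,"y":-1.7,"z":0.6,"roll":0}
    - {"x":-4,"y":-1.7,"z":0.6,"roll":0}
    - {"x":-4,"y":-1.7,"z":0.6,"roll":0}
    - {"x":-4,"y":-1.7,"z":0.6,"roll":0}
    - {"x":-4,"y":-1.7,"z":0.6,"roll":0}
    - {"x":-4,"y":-1.7,"z":0.6,"roll":0}
    - {"x":-4,"y":-1.7,"z":0.6,"roll":0}
    - {"x":-4,"y":-1.7,"z":0.6,"roll":0}
    - {"x":-4,"y":-1.7,"z":0.6,"roll":0}
    - {"x":-4,"y":-1.7,"z":0.6,"roll":0}
    - {"x":0,"y":0,"z":0,"roll":0}

```text
clock: 2.8
tool_pos: [0.5425, -0.3048, 0.1596]
orientation: [180.0, 0.0, -112.0]
force: [-0.7, 0.2, -0.4]
opening: 0.0875
```

```bash
cat > look.py <<'E'
import sys
from plant import ctrl
from h import *
import pickle
n=sys.argv[1]
o=ctrl.get_obs();s=ctrl.snapshot('wrist')
pickle.dump((o,s),open(f'pics/{n}.pkl','wb'))
cv2.imwrite(f'pics/{n}.png',s['image'][:,:,::-1]);print(o['clock'],o['tool_pos'],o['orientation'],o['force'],o['opening'])
for q in sys.argv[2:]:
    for r in ctrl.regions_of('wrist',q):
        v,u=np.nonzero(r['mask']);print(q,r['confidence'],u.mean(),v.mean(),px2w(s,[u.mean(),v.mean()],.006,o))
E
python3 look.py w1 plate_center
```

```text
2.8 [ 0.54251422 -0.30483362  0.15957038] [ 1.79980611e+02  1.22308729e-02 -1.11998107e+02] [-0.65021355  0.20280156 -0.37258495] 0.08745107038629919
plate_center 0.79 282.12104283054003 216.4707635009311 [[ 0.55176041 -0.27927262  0.006     ]]
plate_center 0.79 295.81641468682506 333.53887688984884 [[ 0.59289522 -0.13140605  0.006     ]]
```

View pics/w1.png

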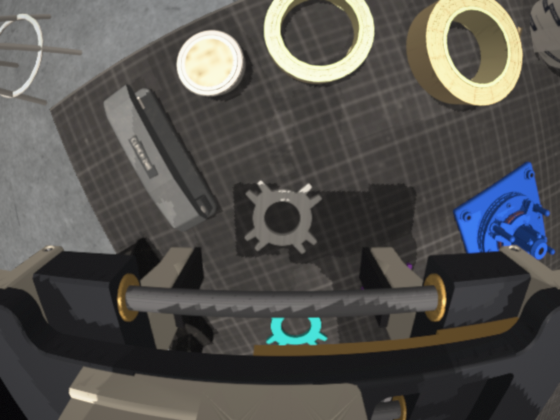

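Wrist picture: the steel plate is at (282,216) with its ears diagonal and nothing touching it. Next I fit its pose.

```bash
cat > fit.py <<'E'
from h import *
from scipy.optimize import minimize
RES=4000;HALF=.07
n=int(2*HALF*RES);g=np.arange(n)/RES-HALF
GX,GY=np.meshgrid(-g,-g,indexing='ij')
def plate_model(x,y):
    r=np.hypot(x,y);m=(r<.030)
    for a in np.radians([45,135,225,315]):
        u=x*np.cos(a)+y*np.sin(a);v=-x*np.sin(a)+y*np.cos(a)
        m|=(u>0)&(u<.044)&(abs(v)<.0105)&~((u>.034)&(abs(v)<.005))
    return m&(r>.0185)
def disc_model(x,y):
    r=np.hypot(x,y);m=(r>.018)
    for a in np.radians(np.arange(30,360,60)):
        u=x*np.cos(a)+y*np.sin(a);v=-x*np.sin(a)+y*np.cos(a)
        m|=(u>0)&(r>.0135)&(abs(v)<.003)
    return m&(r<.030)
def fit(W,model,cx,cy,th0s):
    # W: weight image rectified (centre cx,cy) positive on object, negative off
    W=cv2.GaussianBlur(W.astype(np.float32),(0,0),3)
    def f(p):
        c,s=np.cos(p[2]),np.sin(p[2]);dx=GX-p[0]*.001;dy=GY-p[1]*.001
        M=cv2.GaussianBlur(model(c*dx+s*dy,-s*dx+c*dy).astype(np.float32),(0,0),2)
        return -float((W*M).sum())/1000
    best=None
    for t in th0s:
        r=minimize(f,[0,0,t],method='Nelder-Mead',options=dict(initial_simplex=[[0,0,t],[2,0,t],[0,2,t],[0,0,t+.08]],xatol=.01,fatol=1e-3))
        if best is None or r.fun<best.fun: best=r
    p=best.x
    return cx+p[0]*.001,cy+p[1]*.001,np.degrees(p[2]),best.fun
E
python3 - <<'E'
import pickle
from fit import *
from plant import ctrl
o,s=pickle.load(open('pics/w1.pkl','rb'))
R=[r for r in ctrl.regions_of('wrist','plate_center')][0]
cx,cy=.552,-.279
for z in (.006,.003):
    s2=dict(s);s2['image']=np.repeat((R['mask']*255).astype(np.uint8)[:,:,None],3,2)
    W=warp(s2,cx,cy,z,HALF,RES,o)[:,:,0]/127.5-1
    print('mask',z,fit(W,plate_model,cx,cy,np.radians([-22,0,22,45])))
I=warp(s,cx,cy,.006,HALF,RES,o)
gimg=I.mean(2)
print(np.percentile(gimg,[5,50,90,97]))
W=np.clip((gimg-100)/40,-1,1)
res=fit(W,plate_model,cx,cy,np.radians([-22,0,22,45]));print('img',res)
t=np.radians(res[2]);dx=GX-res[0]+cx;dy=GY-res[1]+cy
M=plate_model(np.cos(t)*dx+np.sin(t)*dy,-np.sin(t)*dx+np.cos(t)*dy).astype(np.uint8)
c,_=cv2.findContours(M,cv2.RETR_LIST,cv2.CHAIN_APPROX_NONE);cv2.drawContours(I,c,-1,(0,0,255),1)
cv2.imwrite('pics/platefit.png',I)
E
```

```text
mask 0.006 (np.float64(0.5525515057761511), np.float64(-0.27791268500238475), np.float64(-25.853718794914016), np.float64(-39.1276796875))
mask 0.003 (np.float64(0.5529984984079622), np.float64(-0.27700665107775996), np.float64(-25.853952848352467), np.float64(-39.4852578125))
[ 35.66666667  62.66666667 113.66666667 119.        ]
img (np.float64(0.552591511652907), np.float64(-0.2780994841101539), np.float64(-25.77168336411375), np.float64(-14.2622802734375))
```

View pics/platefit.png

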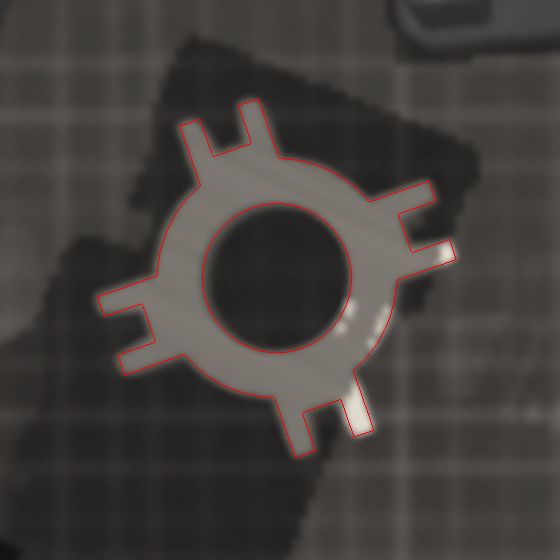

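The outline fit is near exact: the plate is at (0.5526, −0.2781) with x at −25.8°. Now I look at the brake.

Call:
jog_arm:
  commands:
    - {"x":0,"y":0,"z":0,"roll":-0.135}
    - {"x":0,"y":0,"z":0,"roll":-0.135}
    - {"x":0,"y":0,"z":0,"roll":-0.135}
    - {"x":0,"y":0,"z":0,"roll":-0.135}
    - {"x":-3.9,"y":-0.88,"z":-0.14,"roll":0}
    - {"x":-3.9,"y":-0.88,"z":-0.14,"roll":0}
    - {"x":-3.9,"y":-0.88,"z":-0.14,"roll":0}
    - {"x":-3.9,"y":-0.88,"z":-0.14,"roll":0}
    - {"x":-3.9,"y":-0.88,"z":-0.14,"roll":0}
    - {"x":-3.9,"y":-0.88,"z":-0.14,"roll":0}
    - {"x":-3.9,"y":-0.88,"z":-0.14,"roll":0}
    - {"x":0,"y":0,"z":0,"roll":0}

```text
clock: 4.15
tool_pos: [0.5596, -0.0266, 0.1713]
orientation: [-179.9, 0.0, -81.2]
force: [0.1, 0.7, -0.4]
opening: 0.0875
```

```bash
python3 look.py w2 hub_top brake; python3 - <<'E'
import pickle
from fit import *
o,s=pickle.load(open('pics/w2.pkl','rb'))
I=warp(s,.5555,.0085,.042,.07,4000,o);cv2.imwrite('pics/b42.png',I)
E
```

```text
4.15 [ 0.55955777 -0.02658729  0.17128948] [-1.79883934e+02  2.14407917e-02 -8.11760369e+01] [ 0.12120766  0.66235617 -0.39502762] 0.08748850226880976
hub_top 0.97 540.0811088295687 118.06160164271047 [[ 0.25571829 -0.17155504  0.006     ]]
hub_top 0.8 274.4987755102041 237.39183673469387 [[0.55859643 0.0291814  0.006     ]]
brake 0.91 511.8472553699284 114.50775656324582 [[ 0.30582247 -0.16161674  0.006     ]]
brake 0.76 275.23893320819644 215.7686532144533 [[0.56150436 0.00449381 0.006     ]]
brake 0.58 437.73526011560693 248.9543352601156 [[0.36341678 0.01676846 0.006     ]]
```

View pics/w2.png

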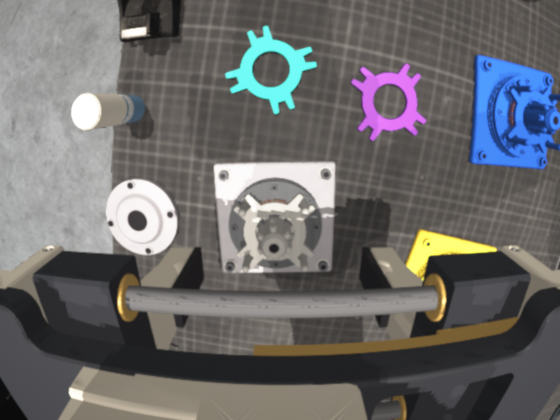

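View pics/b42.png

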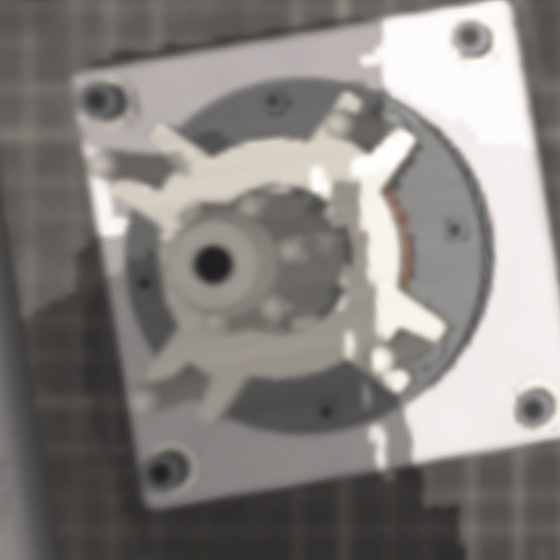

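Oblique view: the brake is at (275,216) and the hub nose at (274,246). I'll move until the camera is straight above the axis.

Call:
jog_arm:
  commands:
    - {"x":-3.9,"y":0,"z":1,"roll":0}
    - {"x":-3.9,"y":0,"z":1,"roll":0}
    - {"x":-3.9,"y":0,"z":1,"roll":0}
    - {"x":0,"y":0,"z":0,"roll":0}
    - {"x":0,"y":0,"z":0,"roll":0}

```text
clock: 4.8
tool_pos: [0.5412, 0.0858, 0.1402]
orientation: [180.0, -0.0, -81.3]
force: [-0.1, 0.2, -0.1]
opening: 0.0872
```

```bash
python3 look.py w3; python3 - <<'E'
import pickle
from fit import *
o,s=pickle.load(open('pics/w3.pkl','rb'))
print(camT(s,o)[:3,3])
I=np.hstack([warp(s,.5555,.0085,z,.07,2800,o) for z in(.042,.070)]);cv2.imwrite('pics/b42b.png',I)
E
```

```text
4.8 [0.5412457  0.08582239 0.14019072] [ 1.79962902e+02 -2.40464885e-02 -8.12964019e+01] [-0.09052019  0.16617515 -0.09646121] 0.08723160909489967
[0.5542484  0.00432544 0.29993552]
```

View pics/w3.png

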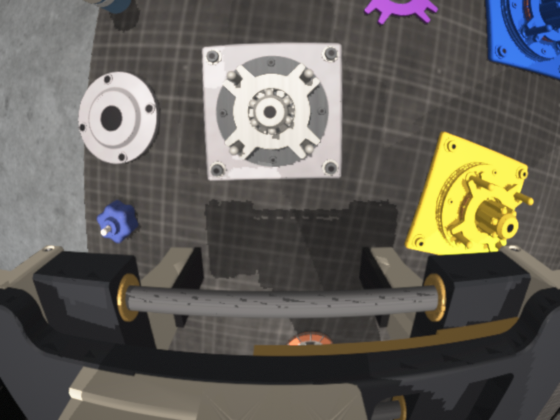

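View pics/b42b.png

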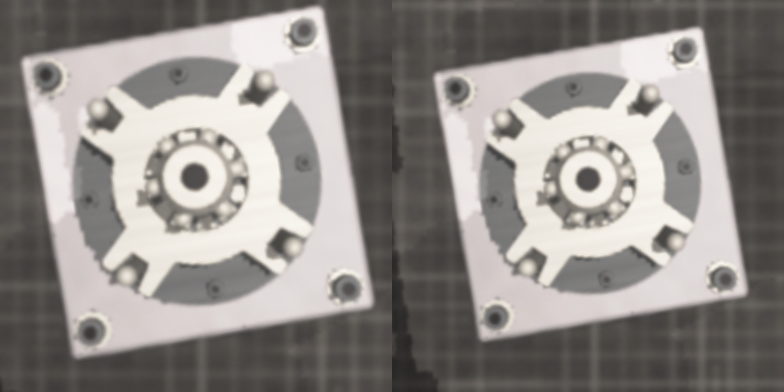

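Overhead view: brake axis at (270,112), pins at the four diagonals, splines visible round the hub. Now I measure the axis, the foot angle and the spline angle.

```bash
python3 - <<'E'
import pickle
from fit import *
o,s=pickle.load(open('pics/w3.pkl','rb'))
cx,cy=.5555,.0085
def show(z,half,res): return warp(s,cx,cy,z,half,res,o)
I=show(.070,.022,13600);cv2.imwrite('pics/hub70.png',I)
# circle search nose hole/white ring at .077
J=warp(s,cx,cy,.077,.02,20000,o).mean(2)
J2=(J<90).astype(np.uint8);nb,l,st,ce=cv2.connectedComponentsWithStats(J2)
for k in range(1,nb):
    if st[k,4]>300: 
        c=ce[k];print('dark77',st[k,4],cx-(c[1]/20000-.02),cy-(c[0]/20000-.02))
# square foot at .010
F=warp(s,cx,cy,.010,.08,4000,o);g=F.mean(2)
M=(g>125).astype(np.uint8);M=cv2.morphologyEx(M,cv2.MORPH_CLOSE,np.ones((41,41)))
M=cv2.morphologyEx(M,cv2.MORPH_OPEN,np.ones((41,41)))
c,_=cv2.findContours(M,cv2.RETR_EXTERNAL,cv2.CHAIN_APPROX_NONE);c=max(c,key=cv2.contourArea)
r=cv2.minAreaRect(c);print('foot',cx-(r[0][1]/4000-.08),cy-(r[0][0]/4000-.08),np.array(r[1])/4,r[2])
cv2.drawContours(F,[cv2.boxPoints(r).astype(int)],-1,(0,0,255),1)
cv2.imwrite('pics/foot.png',F[:600])
P=warp(s,cx,cy,.0635,.05,6000,o);cv2.imwrite('pics/pins.png',P)
E
```

```text
dark77 749 0.5725539385847797 0.0004824432576769032
dark77 632 0.5679197784810126 0.01953947784810127
dark77 14827 0.5613633304107372 0.008551615296418694
dark77 585 0.5601089743589743 -0.006565042735042739
dark77 2309 0.5541771546123863 0.020129644867908185
dark77 359 0.5493430362116991 0.0024115598885793878
dark77 533 0.5480453095684803 0.008262570356472796
dark77 1070 0.5364264485981308 -0.007912196261682245
foot 0.5638982009887695 0.008864669799804693 [128.77154541 124.46296692] 80.27242279052734
```

View pics/foot.png

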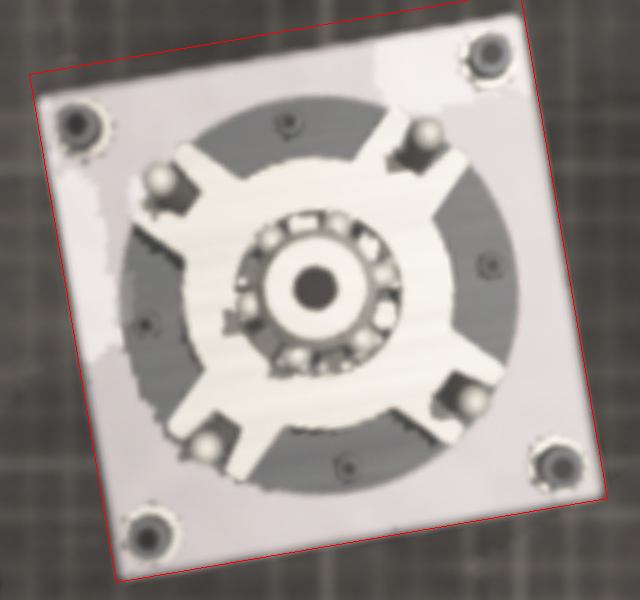

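View pics/hub70.png

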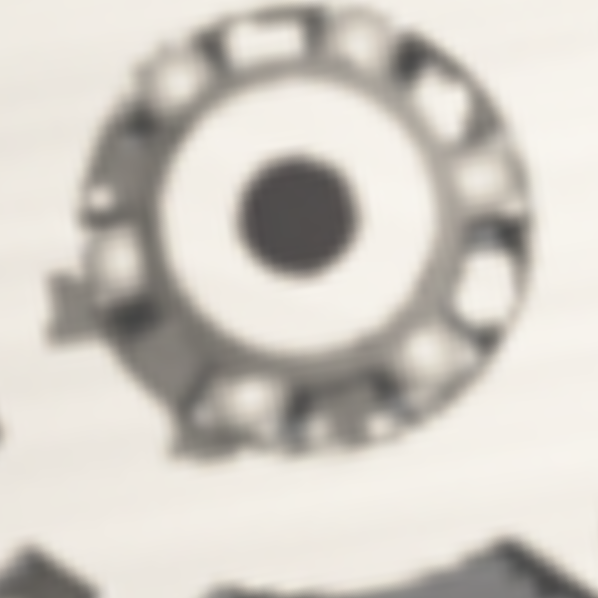

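View pics/pins.png

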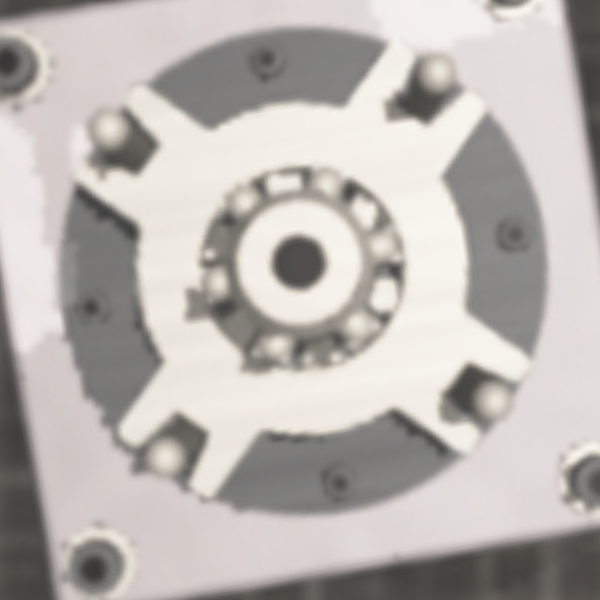

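```bash
python3 - <<'E'
import pickle
from fit import *
for n in('w2','w3'):
    o,s=pickle.load(open(f'pics/{n}.pkl','rb'))
    for z in(.073,.077,.081):
        J=warp(s,.5613,.0084,z,.012,30000,o).mean(2)
        J2=(J<105).astype(np.uint8);nb,l,st,ce=cv2.connectedComponentsWithStats(J2)
        k=min(range(1,nb),key=lambda k:np.hypot(*(ce[k]-360)) if st[k,4]>1500 else 1e9)
        c=ce[k];print(n,z,st[k,4],.5613-(c[1]/30000-.012),.0084-(c[0]/30000-.012))
# polar profile
o,s=pickle.load(open('pics/w3.pkl','rb'))
a=np.radians(np.arange(0,360,1.))
for z,r0,r1 in((.069,.0135,.0155),(.067,.0135,.0155)):
    prof=0
    for r in np.linspace(r0,r1,5):
        P=np.stack([.5613+r*np.cos(a),.0084+r*np.sin(a),np.full(len(a),z)],1)
        uv=w2px(s,P,o).astype(np.float32)
        prof=prof+cv2.remap(s['image'],uv[None,:,0],uv[None,:,1],cv2.INTER_CUBIC)[0].mean(1)
    f=(prof.reshape(6,60)).mean(0)/5
    print(z,[(i,int(x)) for i,x in enumerate(f)][::3]); print((prof/5).astype(int)[::5].reshape(6,12))
E
```

```text
w2 0.073 57678 0.5608012147901569 0.010970748523411584
w2 0.077 55891 0.560980686216624 0.00912279257841155
w2 0.081 54152 0.5611583758063722 0.007275037548628552
w3 0.073 39813 0.5614910297306576 0.008596126893225831
w3 0.077 38433 0.5613637394947051 0.00852152230288207
w3 0.081 37072 0.5612364165228025 0.008447004028197381
0.069 [(0, 130), (3, 156), (6, 172), (9, 174), (12, 171), (15, 171), (18, 170), (21, 153), (24, 126), (27, 105), (30, 117), (33, 161), (36, 184), (39, 200), (42, 210), (45, 205), (48, 191), (51, 173), (54, 138), (57, 112)]
[[156 193 196 219 205 125 130 190 210 198 165 122]
 [102 123 124 125 149 167 112 175 198 195 165 102]
 [ 72  95 124 126 127 115 112 161 192 205 190 130]
 [104 152 130 127 139 109 121 168 201 213 199 142]
 [187 237 238 235 190 105 109 183 209 214 189 137]
 [157 210 225 195 153  84 120 192 214 208 175 120]]
0.067 [(0, 129), (3, 157), (6, 173), (9, 175), (12, 173), (15, 173), (18, 172), (21, 156), (24, 126), (27, 103), (30, 116), (33, 160), (36, 185), (39, 202), (42, 212), (45, 208), (48, 193), (51, 172), (54, 137), (57, 111)]
[[156 199 202 222 210 123 128 190 214 201 163 115]
 [ 98 122 124 125 149 160 114 176 202 197 165  98]
 [ 72  97 124 126 127 113 115 163 195 207 189 127]
 [104 150 129 127 137 107 120 168 202 214 199 145]
 [184 237 238 235 195 108 106 181 210 217 191 139]
 [157 213 230 202 161  84 115 189 216 211 175 120]]
```

Three features agree on the axis: hub hole, pins and foot all give (0.5613, 0.0085). Foot x is 9.7° and the splines are at 42.5° mod 60. Next, the disc.

Call:
jog_arm:
  commands:
    - {"x":-3.9,"y":0.53,"z":0.3,"roll":-0.017}
    - {"x":-3.9,"y":0.53,"z":0.3,"roll":0}
    - {"x":-3.9,"y":0.53,"z":0.3,"roll":0}
    - {"x":-3.9,"y":0.53,"z":0.3,"roll":0}
    - {"x":-3.9,"y":0.53,"z":0.3,"roll":0}
    - {"x":-3.9,"y":0.53,"z":0.3,"roll":0}
    - {"x":0,"y":0,"z":0,"roll":0}
    - {"x":0,"y":0,"z":0,"roll":0}

```text
clock: 5.65
tool_pos: [0.4718, 0.3116, 0.1224]
orientation: [180.0, -0.0, -80.3]
force: [-0.6, 0.6, -0.0]
opening: 0.0877
```

```bash
python3 look.py w4 disc_center; python3 - <<'E'
import pickle
from fit import *
from plant import ctrl
o,s=pickle.load(open('pics/w4.pkl','rb'))
cx,cy=.477,.272
R=ctrl.regions_of('wrist','disc_center')[0]
s2=dict(s);s2['image']=np.repeat((R['mask']*255).astype(np.uint8)[:,:,None],3,2)
W=warp(s2,cx,cy,.006,HALF,RES,o)[:,:,0]/127.5-1
res=fit(W,disc_model,cx,cy,np.radians([-15,0,15,30]));print('mask',res)
I=warp(s,cx,cy,.006,HALF,RES,o)
W=np.clip((I.max(2).astype(float)-110)/30,-1,1)
res=fit(W,disc_model,cx,cy,np.radians([-15,0,15,30]));print('img',res)
t=np.radians(res[2]);dx=GX-res[0]+cx;dy=GY-res[1]+cy
M=disc_model(np.cos(t)*dx+np.sin(t)*dy,-np.sin(t)*dx+np.cos(t)*dy).astype(np.uint8)
c,_=cv2.findContours(M,cv2.RETR_LIST,cv2.CHAIN_APPROX_NONE);cv2.drawContours(I,c,-1,(255,0,0),1)
cv2.imwrite('pics/discfit.png',I)
E
```

```text
5.65 [0.47180776 0.31158451 0.12241749] [ 1.79994525e+02 -9.29073805e-03 -8.03430020e+01] [-0.57919545  0.56100346 -0.03039843] 0.08766945290104092
disc_center 0.78 280.8352692713833 155.50123196057726 [[0.47920274 0.27110995 0.006     ]]
mask (np.float64(0.47890698970656237), np.float64(0.2718090177902435), np.float64(-21.11448382379312), np.float64(-29.171509765625))
img (np.float64(0.4790504669778073), np.float64(0.2721319814528641), np.float64(38.29259030999429), np.float64(-31.5524609375))
```

View pics/w4.png

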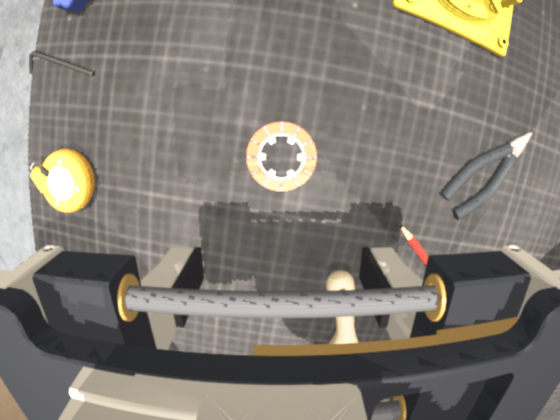

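View pics/discfit.png

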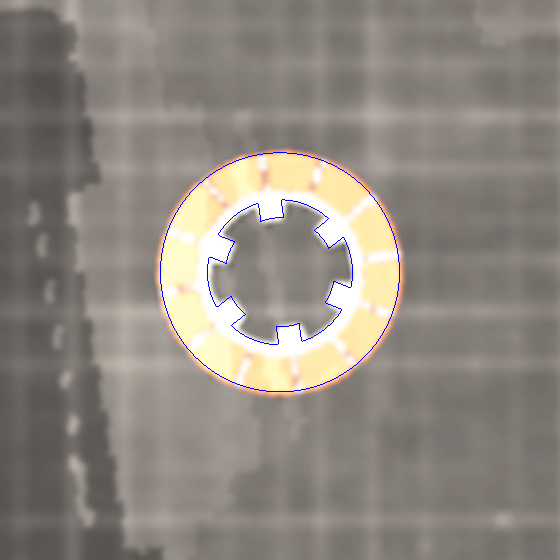

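Disc fit: centre (0.479, 0.272), x at 38.3° mod 60. A grasp at tool yaw −84.5° makes the teeth match at the placing yaw of −80.3°.

Call:
jog_arm:
  commands:
    - {"x":0,"y":0,"z":0,"roll":0.073}
    - {"x":4,"y":-0.34,"z":0,"roll":0}
    - {"x":0,"y":0,"z":3,"roll":0}
    - {"x":0,"y":0,"z":3,"roll":0}
    - {"x":0,"y":0,"z":2.5,"roll":0}
    - {"x":0,"y":0,"z":0,"roll":0}
    - {"x":0,"y":0,"z":0,"roll":0}

```text
clock: 6.5
tool_pos: [0.4791, 0.2719, 0.0378]
orientation: [180.0, -0.0, -84.6]
force: [-0.4, 0.2, 0.2]
opening: 0.0878
```

```bash
python3 look.py w5
```

```text
6.5 [0.47908002 0.2718872  0.03782838] [ 1.79989690e+02 -3.73070559e-02 -8.45585788e+01] [-0.35314167  0.22977489  0.18058391] 0.0877749555906883
```

View pics/w5.png

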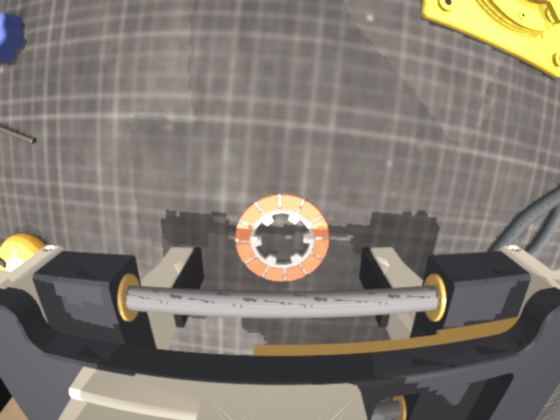

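The disc sits at (282,237), centred between the fingers. Next I go down and grip.

Call:
jog_arm:
  commands:
    - {"x":0,"y":0,"z":1.5,"roll":0}
    - {"x":0,"y":0,"z":1.2,"roll":0}
    - {"x":0,"y":0,"z":0.6,"roll":0}
    - {"x":0,"y":0,"z":0.25,"roll":0}
    - {"x":0,"y":0,"z":0,"roll":0}
    - {"x":0,"y":0,"z":0,"roll":0}

```text
clock: 7.15
tool_pos: [0.4787, 0.273, 0.0023]
orientation: [-180.0, 0.0, -84.5]
force: [-0.3, -0.0, 0.2]
opening: 0.0876
```

Call:
jog_arm:
  commands:
    - {"x":0,"y":0,"z":0,"roll":0}
    - {"x":0,"y":0,"z":0,"roll":0}
    - {"x":0,"y":0,"z":0,"roll":0}
    - {"x":0,"y":0,"z":0,"roll":0}
    - {"x":0,"y":0,"z":0,"roll":0}
    - {"x":0,"y":0,"z":0,"roll":0}
  gripper: 5

```text
clock: 7.75
tool_pos: [0.4785, 0.2728, 0.002]
orientation: [-180.0, 0.0, -84.5]
force: [-0.8, -0.7, 1.8]
opening: 0.0585
```

Call:
jog_arm:
  commands:
    - {"x":0,"y":0,"z":-0.5,"roll":0}
    - {"x":0,"y":0,"z":-1.5,"roll":0}
    - {"x":0,"y":0,"z":-3,"roll":0}
    - {"x":0,"y":0,"z":-3,"roll":0}
    - {"x":0,"y":0,"z":-3,"roll":0}
    - {"x":0,"y":0,"z":0,"roll":0}
    - {"x":0,"y":0,"z":0,"roll":0}

```text
clock: 8.45
tool_pos: [0.4786, 0.2729, 0.1126]
orientation: [-179.9, 0.1, -84.5]
force: [-1.3, -0.9, -1.2]
opening: 0.0585
```

```bash
python3 look.py w6;python3 - <<'E'
import cv2
i=cv2.imread('pics/w6.png');cv2.imwrite('pics/w6c.png',cv2.resize(i[180:330,180:380],(800,600),interpolation=2))
E
```

```text
8.45 [0.47858941 0.27293663 0.11260191] [-1.79938265e+02  8.19515968e-02 -8.45119269e+01] [-1.2590279  -0.89715604 -1.20371337] 0.05850849388981566
```

View pics/w6c.png

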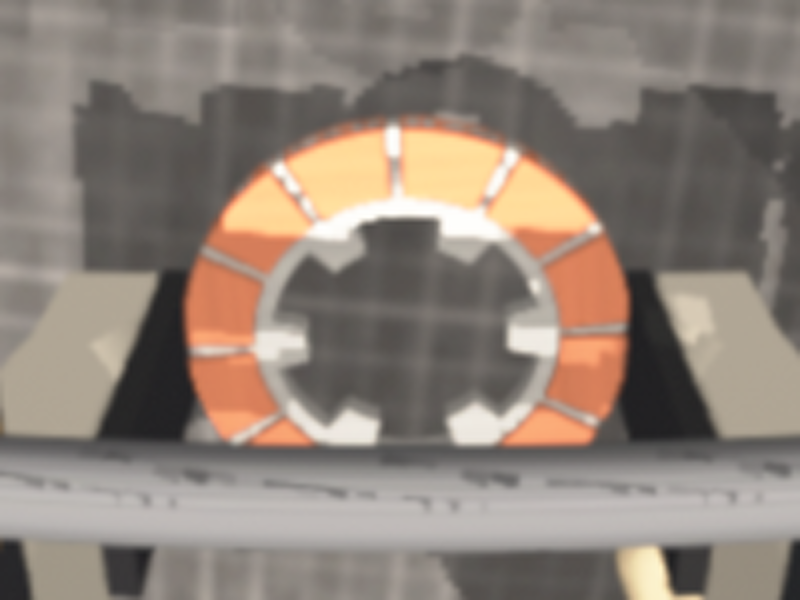

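The disc is held; its outline runs from about (226,262) to (337,262). Next I measure it in the grip.

```bash
cat > held.py <<'E'
import pickle,sys
from fit import *
def held(n,kind,h,th0s):
    o,s=pickle.load(open(f'pics/{n}.pkl','rb'))
    o=dict(o);cx,cy=o['tool_pos'][:2];yaw=o['orientation'][2]
    z=o['tool_pos'][2]+h
    I=warp(s,cx,cy,z,HALF,RES,o)
    vis=np.zeros(s['image'].shape,np.uint8);vis[:288]=255
    s2=dict(s);s2['image']=vis;V=warp(s2,cx,cy,z,HALF,RES,o)[:,:,0]>128
    if kind=='disc':
        hsv=cv2.cvtColor(I,cv2.COLOR_BGR2HSV);obj=(hsv[...,1]>90)&(hsv[...,2]>120)
        # bronze annulus only
        mod=lambda x,y:(np.hypot(x,y)<.030)&(np.hypot(x,y)>.0205)
    W=np.where(obj,1.,-1.)*V
    Wt=W
    res=fit(W,mod,cx,cy,[0.])
    d=np.array(res[:2])-[cx,cy];t=np.radians(yaw)
    tx=np.array([np.cos(t),np.sin(t)]);ty=np.array([np.sin(t),-np.cos(t)])
    print('centre world',res[:2],'tool x,y mm',d@tx*1e3,d@ty*1e3,'score',res[3])
    G=I.copy();cv2.circle(G,tuple(int(round(v)) for v in ((HALF-(res[1]-cy))*RES,(HALF-(res[0]-cx))*RES)),int(.03*RES),(255,0,0),1)
    cv2.circle(G,tuple(int(round(v)) for v in ((HALF-(res[1]-cy))*RES,(HALF-(res[0]-cx))*RES)),int(.0135*RES),(255,0,0),1)
    cv2.imwrite(f'pics/{n}_held.png',G)
    # teeth angle: bright within r 14..17
    a=np.arange(0,360,1.);pr=np.zeros(360);ok=np.zeros(360,bool)
    for i,aa in enumerate(np.radians(a)):
        r=np.linspace(.0142,.017,6);x=res[0]-cx+r*np.cos(aa);y=res[1]-cy+r*np.sin(aa)
        rr=((HALF-x)*RES).astype(int);cc=((HALF-y)*RES).astype(int)
        pr[i]=I[rr,cc].max(1).mean();ok[i]=V[rr,cc].all()
    b=(pr>125)&ok
    # circular mean mod 60
    ph=np.angle((np.exp(6j*np.radians(a))[b]).sum())/6
    print('teeth mod60',np.degrees(ph)%60,'disc x mod60',(np.degrees(ph)-30)%60)
    return res
if __name__=='__main__': held(sys.argv[1],'disc',float(sys.argv[2]),None)
E
for h in .002 .004 .006; do python3 held.py w6 $h; done
```

```text
centre world (np.float64(0.47874092550896136), np.float64(0.27244206688985906)) tool x,y mm 0.5067875016916646 -0.1035181216580493 score -10.7493984375
teeth mod60 8.669130411729165 disc x mod60 38.669130411729164
centre world (np.float64(0.478892621214397), np.float64(0.2718008907751149)) tool x,y mm 1.1595325040433295 -0.19319732254091562 score -10.765705078125
teeth mod60 8.574512783810107 disc x mod60 38.57451278381011
centre world (np.float64(0.4788821854885449), np.float64(0.27104636769304674)) tool x,y mm 1.9095988915320716 -0.11064794272949864 score -10.552576171875
teeth mod60 9.079447783844344 disc x mod60 39.079447783844344
```

View pics/w6_held.png

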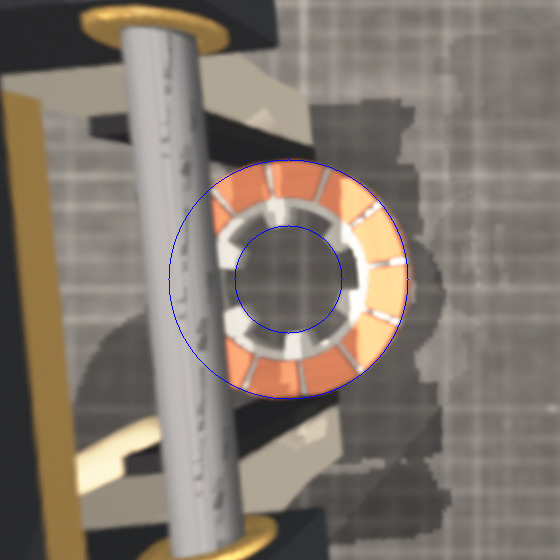

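Call:
jog_arm:
  commands:
    - {"x":0,"y":0,"z":0,"roll":-0.073}
    - {"x":3.9,"y":-0.53,"z":0,"roll":0}
    - {"x":3.9,"y":-0.53,"z":0,"roll":0}
    - {"x":3.9,"y":-0.53,"z":0,"roll":0}
    - {"x":3.9,"y":-0.53,"z":0,"roll":0}
    - {"x":3.9,"y":-0.53,"z":0,"roll":0}
    - {"x":3.9,"y":-0.53,"z":0,"roll":0}
    - {"x":3.9,"y":-0.53,"z":0,"roll":0}
    - {"x":0,"y":0,"z":0,"roll":0}
    - {"x":0,"y":0,"z":0,"roll":0}
    - {"x":0,"y":0,"z":0,"roll":0}

```text
clock: 9.6
tool_pos: [0.5604, 0.0101, 0.1109]
orientation: [179.9, -0.0, -80.3]
force: [-0.0, -0.2, -0.2]
opening: 0.0583
```

```bash
python3 look.py w7;python3 held.py w7 .004; python3 - <<'E'
import cv2
i=cv2.imread('pics/w7.png');cv2.imwrite('pics/w7c.png',cv2.resize(i[180:330,180:380],(800,600),interpolation=2))
E
```

```text
9.6 [0.56035413 0.01011832 0.11094025] [ 1.79902950e+02 -5.95014773e-03 -8.03169705e+01] [-0.01831012 -0.21231016 -0.21453729] 0.05827524607722055
centre world (np.float64(0.5606472935468102), np.float64(0.009252346989549153)) tool x,y mm 0.902944011972285 -0.14333530514259848 score -11.051146484375
teeth mod60 11.908938659732883 disc x mod60 41.90893865973288
```

View pics/w7c.png

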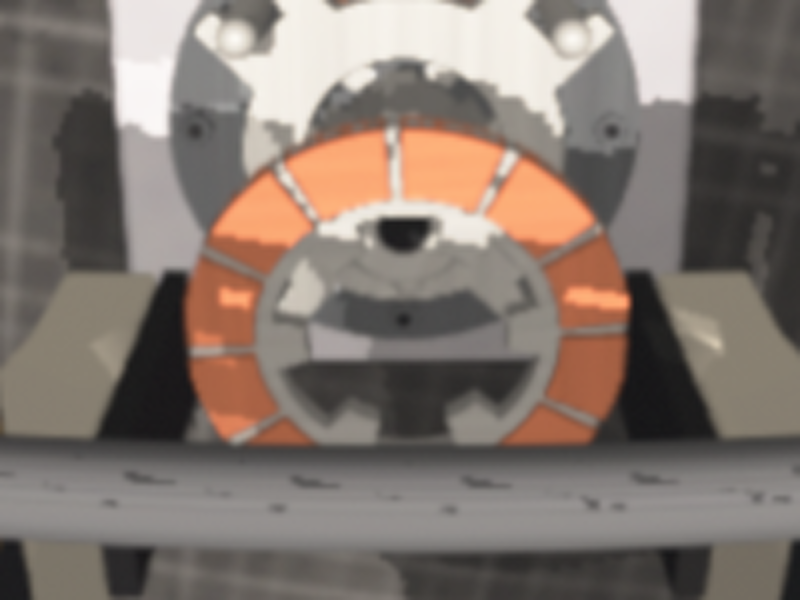

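Call:
jog_arm:
  commands:
    - {"x":0.08,"y":-0.05,"z":1.5,"roll":0}
    - {"x":0,"y":0,"z":1.4,"roll":0}
    - {"x":0,"y":0,"z":0,"roll":0}
    - {"x":0,"y":0,"z":0,"roll":0}
    - {"x":0,"y":0,"z":0,"roll":0}

```text
clock: 10.15
tool_pos: [0.5621, 0.0098, 0.0836]
orientation: [-179.9, -0.0, -80.3]
force: [-0.8, 0.3, -1.3]
opening: 0.0584
```

```bash
python3 look.py w8;python3 held.py w8 .004; python3 - <<'E'
import cv2
i=cv2.imread('pics/w8.png');cv2.imwrite('pics/w8c.png',cv2.resize(i[180:330,180:380],(800,600),interpolation=2))
E
```

```text
10.15 [0.56208602 0.00981184 0.08362027] [-1.79941624e+02 -2.26169286e-04 -8.02523523e+01] [-0.75526821  0.26105115 -1.32357696] 0.05843392728465708
centre world (np.float64(0.5623833565012808), np.float64(0.0089349728895359)) tool x,y mm 0.9145454855032396 -0.14458037861233566 score -11.0280390625
teeth mod60 14.307075991822893 disc x mod60 44.30707599182289
```

View pics/w8c.png

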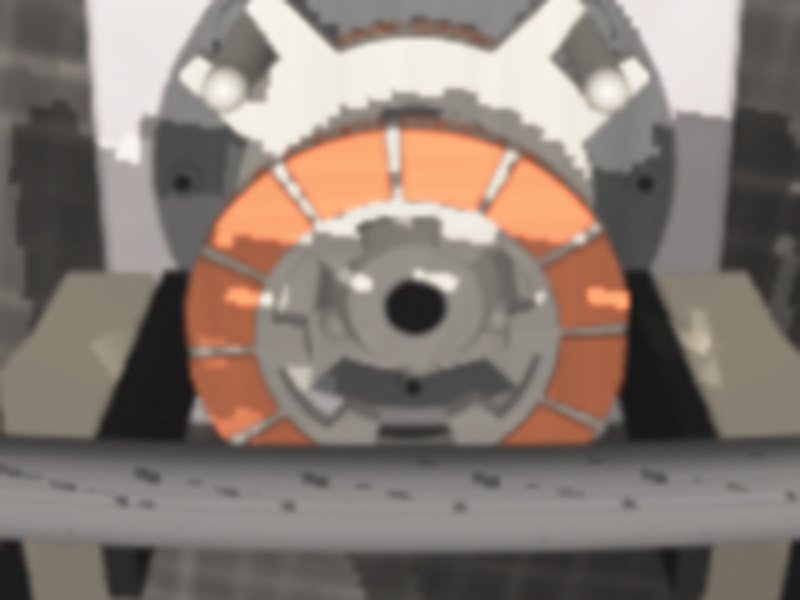

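```bash
cat > rel.py <<'E'
import sys,pickle
from h import *
def rel(n,u,v):
    o,s=pickle.load(open(f'pics/{n}.pkl','rb'))
    P=px2w(s,[u,v],.077,o)[0];d=P[:2]-o['tool_pos'][:2];t=np.radians(o['orientation'][2])
    print('hub in tool mm',1e3*d@[np.cos(t),np.sin(t)],1e3*d@[np.sin(t),-np.cos(t)],'world',P)
rel(sys.argv[1],float(sys.argv[2]),float(sys.argv[3]))
E
python3 rel.py w8 283.75 256.75
python3 -c "
from plant import ctrl
for i in range(4): print(ctrl.get_obs()['tool_pos'],ctrl.get_obs()['clock'])
for i in range(3): ctrl.snapshot('wrist'); print(ctrl.get_obs()['tool_pos'])"
```

```text
hub in tool mm 0.10258631291159334 1.2605497117941165 world [0.56086104 0.00949731 0.077     ]
[0.5621317  0.00968514 0.08366812] 10.2
[0.5621317  0.00968514 0.08366812] 10.2
[0.5621317  0.00968514 0.08366812] 10.2
[0.5621317  0.00968514 0.08366812] 10.2
[0.56208389 0.00953619 0.08363513]
[0.56202117 0.00945597 0.08355056]
[0.56193774 0.00933046 0.0834424 ]
```

Call:
jog_arm:
  commands:
    - {"x":-0.05,"y":0.13,"z":0,"roll":0}
    - {"x":0,"y":0,"z":0.5,"roll":0}
    - {"x":0,"y":0,"z":0.2,"roll":0}
    - {"x":0,"y":0,"z":0,"roll":0}
    - {"x":0,"y":0,"z":0,"roll":0}
    - {"x":0,"y":0,"z":0,"roll":0}

```text
clock: 10.95
tool_pos: [0.5603, 0.0094, 0.0758]
orientation: [180.0, -0.0, -80.3]
force: [-1.0, -0.5, -1.0]
opening: 0.0587
```

```bash
python3 look.py w9;python3 held.py w9 .004; python3 - <<'E'
import cv2
i=cv2.imread('pics/w9.png');cv2.imwrite('pics/w9c.png',cv2.resize(i[180:330,180:380],(800,600),interpolation=2))
E
```

```text
10.95 [0.56033416 0.00938849 0.07584832] [ 1.79998161e+02 -3.63736845e-03 -8.03151244e+01] [-0.96541115 -0.53819416 -0.98633898] 0.058706952293344467
centre world (np.float64(0.5606196661138911), np.float64(0.008461809715409196)) tool x,y mm 0.9615015527457884 -0.12553815671026913 score -11.07877734375
teeth mod60 14.308242275378147 disc x mod60 44.30824227537815
```

View pics/w9c.png

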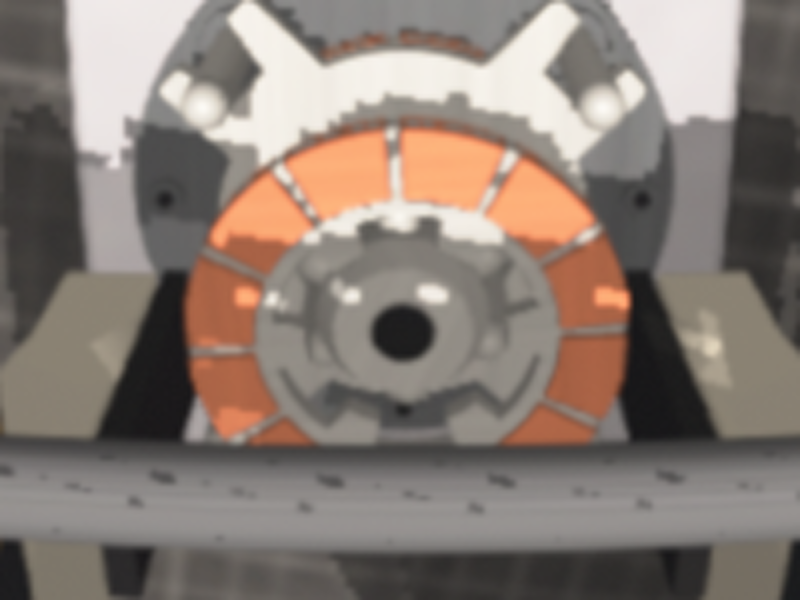

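```bash
python3 rel.py w9 280.6 263.25; python3 - <<'E'
import cv2,numpy as np
a=[cv2.imread(f'pics/{n}.png')[222:298,240:322] for n in('w6','w9')]
a=[cv2.resize(x,(400,371),interpolation=2) for x in a]
x=np.hstack(a);x=np.clip(255*(x/255.)**.7,0,255).astype(np.uint8)
cv2.imwrite('pics/cmp9.png',x)
E
```

```text
hub in tool mm -0.03460131030080474 -0.5134284351717208 world [0.56083445 0.00950897 0.077     ]
```

View pics/cmp9.png

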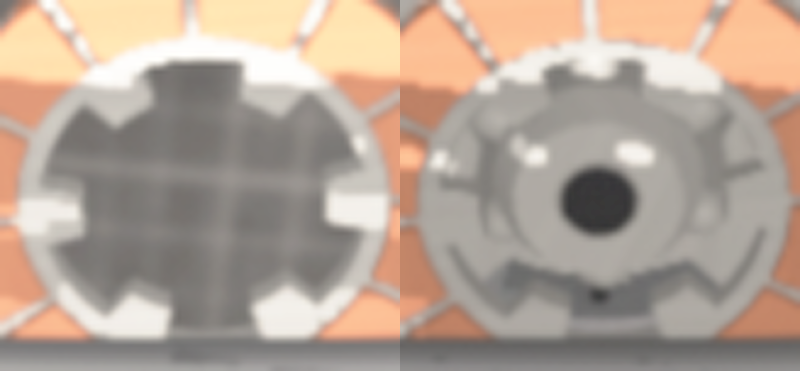

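Splines and tooth gaps are lined up (spline at the top gap, near (281,235) in the full picture). I make a small centring correction and then descend.

Call:
jog_arm:
  commands:
    - {"x":-0.06,"y":-0.05,"z":0,"roll":0}
    - {"x":0,"y":0,"z":0.3,"roll":0}
    - {"x":0,"y":0,"z":0.3,"roll":0}
    - {"x":0,"y":0,"z":0.3,"roll":0}
    - {"x":0,"y":0,"z":0,"roll":0}

```text
clock: 11.5
tool_pos: [0.5602, 0.01, 0.0662]
orientation: [179.9, -0.0, -80.3]
force: [-0.3, -0.1, -0.3]
opening: 0.0583
```

```bash
python3 look.py w10;python3 held.py w10 .004; python3 - <<'E'
import cv2
i=cv2.imread('pics/w10.png');cv2.imwrite('pics/w10c.png',cv2.resize(i[180:330,180:380],(800,600),interpolation=2))
E
```

```text
11.5 [0.56023815 0.00995948 0.0661914 ] [ 1.79937044e+02 -5.78672297e-03 -8.03261766e+01] [-0.33468614 -0.12892501 -0.25893256] 0.05833544160681025
centre world (np.float64(0.5605361876673842), np.float64(0.009071705287412662)) tool x,y mm 0.9252335560509932 -0.14461497193056325 score -11.09765625
teeth mod60 6.018947783060447 disc x mod60 36.01894778306045
```

View pics/w10c.png

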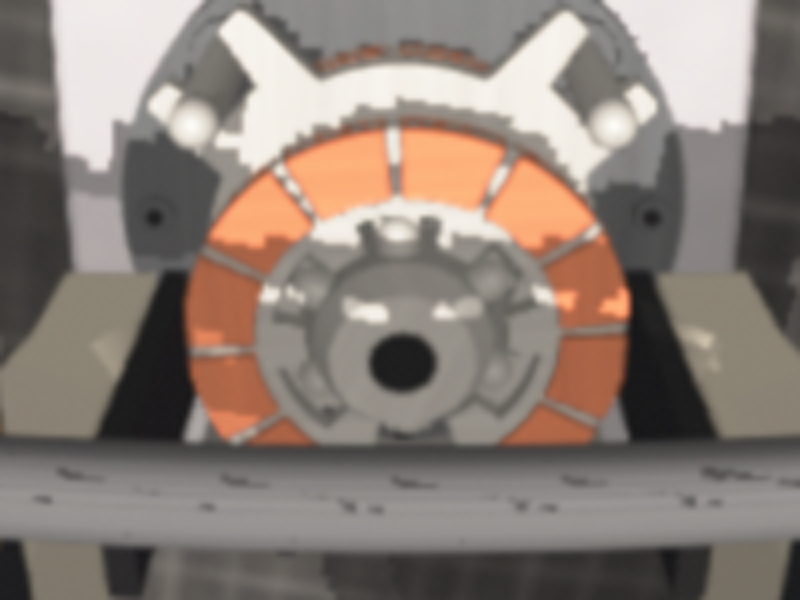

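The teeth are in between the splines with no force. I keep going down.

Call:
jog_arm:
  commands:
    - {"x":0,"y":0,"z":0.4,"roll":0}
    - {"x":0,"y":0,"z":0.4,"roll":0}
    - {"x":0,"y":0,"z":0.4,"roll":0}
    - {"x":0,"y":0,"z":0.4,"roll":0}
    - {"x":0,"y":0,"z":0.3,"roll":0}
    - {"x":0,"y":0,"z":0,"roll":0}

```text
clock: 12.15
tool_pos: [0.5603, 0.01, 0.0473]
orientation: [179.9, -0.0, -80.3]
force: [0.4, -0.4, -1.6]
opening: 0.0586
```

Call:
jog_arm:
  commands:
    - {"x":0,"y":0,"z":0.1,"roll":0}
    - {"x":0,"y":0,"z":0.1,"roll":0}
    - {"x":0,"y":0,"z":0.05,"roll":0}
    - {"x":0,"y":0,"z":0,"roll":0}

```text
clock: 12.55
tool_pos: [0.5607, 0.0101, 0.0454]
orientation: [-180.0, 0.0, -80.3]
force: [-0.2, -0.2, 0.5]
opening: 0.0585
```

Call:
jog_arm:
  commands:
    - {"x":0,"y":0,"z":0.1,"roll":0}
    - {"x":0,"y":0,"z":0.05,"roll":0}
    - {"x":0,"y":0,"z":0,"roll":0}

```text
clock: 12.85
tool_pos: [0.5607, 0.0101, 0.044]
orientation: [-180.0, -0.0, -80.3]
force: [0.3, 0.9, 1.0]
opening: 0.0587
```

Call:
jog_arm:
  commands:
    - {"x":0,"y":0,"z":0.05,"roll":0}
    - {"x":0,"y":0,"z":0.05,"roll":0}
    - {"x":0,"y":0,"z":0,"roll":0}

```text
clock: 13.15
tool_pos: [0.5607, 0.0101, 0.0438]
orientation: [-180.0, -0.0, -80.3]
force: [-4.4, 0.8, 9.4]
opening: 0.0587
```

Contact at TCP z = 43.8 mm, where the pack should be. Release and rise.

Call:
jog_arm:
  commands:
    - {"x":0,"y":0,"z":-0.05,"roll":0}
    - {"x":0,"y":0,"z":0,"roll":0}
    - {"x":0,"y":0,"z":0,"roll":0}
    - {"x":0,"y":0,"z":0,"roll":0}
    - {"x":0,"y":0,"z":0,"roll":0}
    - {"x":0,"y":0,"z":-1,"roll":0}
    - {"x":0,"y":0,"z":-3,"roll":0}
    - {"x":0,"y":0,"z":-4,"roll":0}
    - {"x":-4,"y":0,"z":-2,"roll":0}
    - {"x":-4,"y":0,"z":0,"roll":0}
    - {"x":0,"y":0,"z":0,"roll":0}
    - {"x":0,"y":0,"z":0,"roll":0}
  gripper: 8

```text
clock: 14.35
tool_pos: [0.5471, 0.0898, 0.1441]
orientation: [-180.0, 0.0, -80.2]
force: [0.4, -0.9, 0.4]
opening: 0.0797
```

```bash
python3 look.py w11; python3 - <<'E'
import pickle
from fit import *
o,s=pickle.load(open('pics/w11.pkl','rb'))
print(camT(s,o)[:3,3])
I=np.hstack([warp(s,.5612,.0087,.048,.05,4000,o),warp(s,.5612,.0087,.07,.05,4000,o)]);cv2.imwrite('pics/b48.png',I)
I=warp(s,.5612,.0087,.048,HALF,RES,o)
hsv=cv2.cvtColor(I,cv2.COLOR_BGR2HSV);obj=(hsv[...,1]>80)&(hsv[...,2]>100)
print(fit(np.where(obj,1.,-1.),lambda x,y:(np.hypot(x,y)<.030)&(np.hypot(x,y)>.0205),.5612,.0087,[0.]))
for (z) in (.077,):
        J=warp(s,.5613,.0084,z,.012,30000,o).mean(2)
        J2=(J<105).astype(np.uint8);nb,l,st,ce=cv2.connectedComponentsWithStats(J2)
        k=min(range(1,nb),key=lambda k:np.hypot(*(ce[k]-360)) if st[k,4]>1500 else 1e9)
        c=ce[k];print(z,st[k,4],.5613-(c[1]/30000-.012),.0084-(c[0]/30000-.012))
E
```

```text
14.35 [0.54711037 0.089785   0.14414055] [-1.79956114e+02  1.56587885e-02 -8.02017980e+01] [ 0.42017152 -0.90024587  0.37590538] 0.07965018289797345
[0.56146188 0.0083964  0.30382831]
(np.float64(0.5610264645313838), np.float64(0.009301409496607927), np.float64(2.9620899202746145), np.float64(-15.009880859375))
0.077 36293 0.5613792237254199 0.008402337457177233
```

View pics/b48.png

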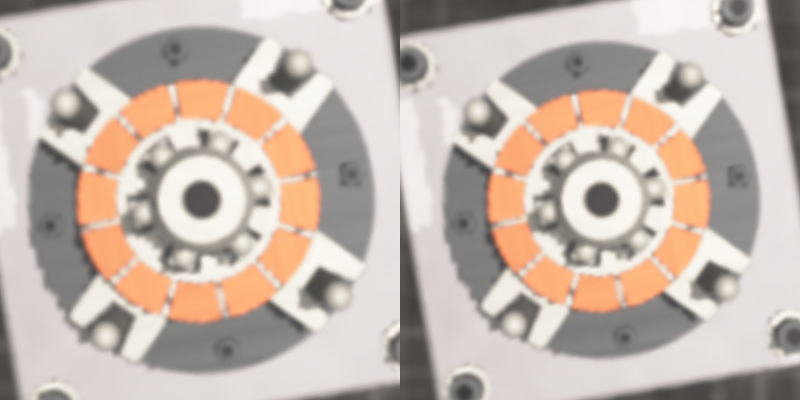

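The disc is home: at pack height its outline measures about 60 mm and its centre is within 1 mm of the axis. Now the plate.

Call:
jog_arm:
  commands:
    - {"x":4.03,"y":0.64,"z":0,"roll":0}
    - {"x":4.03,"y":0.64,"z":0,"roll":0}
    - {"x":4.03,"y":0.64,"z":0,"roll":0}
    - {"x":4.03,"y":0.64,"z":0,"roll":0}
    - {"x":4.03,"y":0.64,"z":0,"roll":0}
    - {"x":4.03,"y":0.64,"z":0,"roll":0}
    - {"x":4.03,"y":0.64,"z":0,"roll":0}
    - {"x":4.03,"y":0.64,"z":0,"roll":0}
    - {"x":4.03,"y":0.64,"z":0,"roll":0}
    - {"x":0,"y":0,"z":0,"roll":0}
  gripper: 8.7

```text
clock: 15.4
tool_pos: [0.5501, -0.2835, 0.1426]
orientation: [179.9, -0.0, -80.6]
force: [-1.0, 0.3, -0.4]
opening: 0.087
```

Call:
jog_arm:
  commands:
    - {"x":0,"y":0,"z":0,"roll":0.124}
    - {"x":0,"y":0,"z":0,"roll":0.124}
    - {"x":0,"y":0,"z":0,"roll":0.124}
    - {"x":0,"y":0,"z":0,"roll":0.124}
    - {"x":0,"y":0,"z":0,"roll":0.124}
    - {"x":0,"y":0,"z":3.5,"roll":0}
    - {"x":0,"y":0,"z":3.5,"roll":0}
    - {"x":0,"y":0,"z":2.5,"roll":0}
    - {"x":0,"y":0,"z":0,"roll":0}
    - {"x":0,"y":0,"z":0,"roll":0}

```text
clock: 16.4
tool_pos: [0.5511, -0.2789, 0.0485]
orientation: [179.9, -0.0, -115.9]
force: [-0.3, 0.1, 1.1]
opening: 0.0873
```

```bash
python3 look.py w12
```

```text
16.4 [ 0.55110749 -0.27889912  0.04850393] [ 1.79939854e+02 -4.41341951e-02 -1.15859979e+02] [-0.26591006  0.09852548  1.14092062] 0.08729444140550813
```

View pics/w12.png

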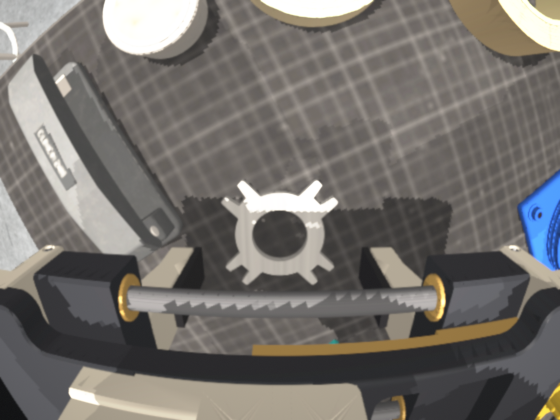

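The plate is at (280,233), ears diagonal to the jaws. The stapler's end at about (175,235) is near the left finger, so I check the clearance.

```bash
python3 - <<'E'
import pickle
from fit import *
o,s=pickle.load(open('pics/w12.pkl','rb'))
t=np.radians(o['orientation'][2])
for z in(0,.02,.04):
    P=px2w(s,[[183,218],[170,240],[150,247],[140,235]],z,o)[:,:2]-o['tool_pos'][:2]
    print(z,(1e3*np.stack([P@[np.cos(t),np.sin(t)],P@[np.sin(t),-np.cos(t)]],1)).round(1).tolist())
cx,cy=.5525,-.278
I=warp(s,cx,cy,.006,HALF,RES,o)
V=np.zeros_like(s['image']);V[:288]=255;s2=dict(s);s2['image']=V;V=warp(s2,cx,cy,.006,HALF,RES,o)[:,:,0]>128
g=I.mean(2);W=np.clip((g-115)/30,-1,1)*V
X=(GX**2+GY**2)>.05**2;W[X]=0
res=fit(W,plate_model,cx,cy,np.radians([-26,-20]));print(res)
t2=np.radians(res[2]);dx=GX-res[0]+cx;dy=GY-res[1]+cy
M=plate_model(np.cos(t2)*dx+np.sin(t2)*dy,-np.sin(t2)*dx+np.cos(t2)*dy).astype(np.uint8)
c,_=cv2.findContours(M,cv2.RETR_LIST,cv2.CHAIN_APPROX_NONE);cv2.drawContours(I,c,-1,(0,0,255),1)
cv2.imwrite('pics/platefit2.png',I)
d=np.array(res[:2])-o['tool_pos'][:2];print('plate in tool mm',1e3*d@[np.cos(t),np.sin(t)],1e3*d@[np.sin(t),-np.cos(t)])
w1=pickle.load(open('pics/w1.pkl','rb'))
cv2.imwrite('pics/stap.png',warp(w1[1],.552,-.29,.0,.1,3000,w1[0]))
E
```

```text
0 [[8.2, -68.9], [-8.9, -80.7], [-15.0, -97.8], [-5.5, -104.6]]
0.02 [[15.3, -62.3], [-0.1, -73.1], [-5.7, -88.4], [2.9, -94.6]]
0.04 [[22.4, -55.8], [8.6, -65.4], [3.7, -79.1], [11.3, -84.6]]
(np.float64(0.5530398121647843), np.float64(-0.27803890375088613), np.float64(-25.79144959222333), np.float64(-39.20475))
plate in tool mm -1.616904594041186 -1.3636256967432705
```

View pics/platefit2.png

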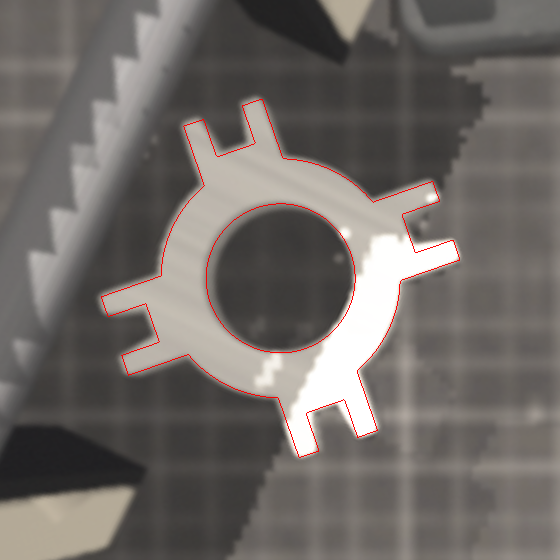

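View pics/stap.png

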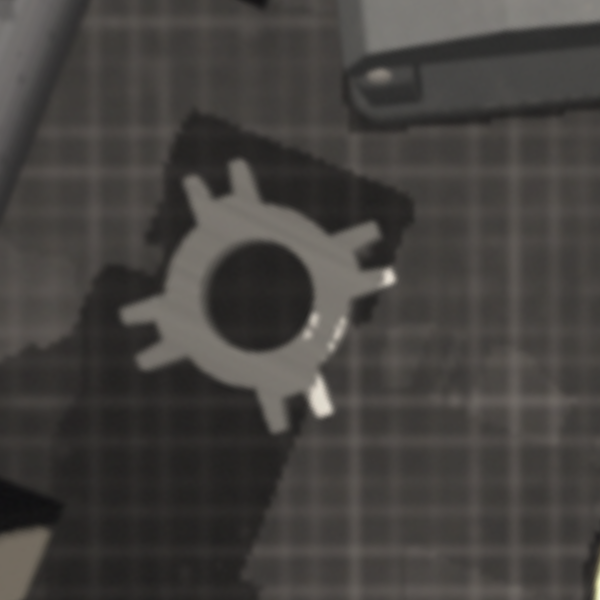

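```bash
python3 - <<'E'
import pickle
from fit import *
A=pickle.load(open('pics/w1.pkl','rb'));B=pickle.load(open('pics/w12.pkl','rb'))
a=cv2.resize(A[1]['image'][70:230,95:225,::-1],(520,640)[0:2],interpolation=2)[:560]
b=cv2.resize(B[1]['image'][50:260,5:190,::-1],(493,560),interpolation=2)
cv2.imwrite('pics/stap2.png',cv2.resize(np.hstack([a[:560],b]),(800,442)))
print(a.shape,b.shape)
E
```

```text
(560, 520, 3) (560, 493, 3)
```

View pics/stap2.png

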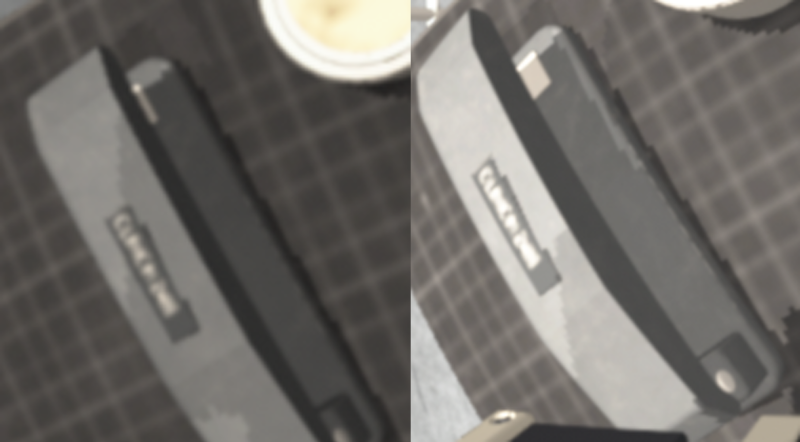

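```bash
python3 - <<'E'
import pickle
from h import *
A=pickle.load(open('pics/w1.pkl','rb'));B=pickle.load(open('pics/w12.pkl','rb'))
for ua,ub in(((157.7,173.8),(74.5,185.3)),((95+340/.79/4,70+434/.79/4),(5+(727-410.6)/.79/2.665,50+380/.79/2.667))):
  for z in np.arange(0,.09,.01):
    p=px2w(A[1],ua,z,A[0])[0];q=px2w(B[1],ub,z,B[0])[0];print(round(z,3),p[:2].round(4),q[:2].round(4),round(1e3*np.linalg.norm(p-q),1))
E
```

```text
0.0 [ 0.6562 -0.3696] [ 0.6782 -0.3777] 23.4
0.01 [ 0.6517 -0.37  ] [ 0.6704 -0.3766] 19.8
0.02 [ 0.6472 -0.3704] [ 0.6626 -0.3754] 16.2
0.03 [ 0.6427 -0.3707] [ 0.6548 -0.3742] 12.6
0.04 [ 0.6382 -0.3711] [ 0.647 -0.373] 9.0
0.05 [ 0.6337 -0.3715] [ 0.6392 -0.3718] 5.6
0.06 [ 0.6291 -0.3718] [ 0.6314 -0.3707] 2.6
0.07 [ 0.6246 -0.3722] [ 0.6236 -0.3695] 2.9
0.08 [ 0.6201 -0.3726] [ 0.6158 -0.3683] 6.1
0.0 [ 0.6263 -0.3177] [ 0.634  -0.3174] 7.8
0.01 [ 0.6227 -0.3197] [ 0.6284 -0.3191] 5.7
0.02 [ 0.6192 -0.3217] [ 0.6227 -0.3208] 3.7
0.03 [ 0.6156 -0.3237] [ 0.617  -0.3226] 1.9
0.04 [ 0.612  -0.3257] [ 0.6114 -0.3243] 1.6
0.05 [ 0.6084 -0.3277] [ 0.6057 -0.326 ] 3.2
0.06 [ 0.6049 -0.3297] [ 0.6    -0.3277] 5.2
0.07 [ 0.6013 -0.3317] [ 0.5943 -0.3294] 7.3
0.08 [ 0.5977 -0.3337] [ 0.5887 -0.3311] 9.4
```

The stapler arm stands about 65 mm high, right where the gripper body would go. I'll take the plate along its other axis instead, at yaw −205.8°, which keeps body and camera well clear.

Call:
jog_arm:
  commands:
    - {"x":0,"y":0,"z":-4,"roll":0}
    - {"x":0,"y":0,"z":-3,"roll":0.142}
    - {"x":0,"y":0,"z":0,"roll":0.142}
    - {"x":0,"y":0,"z":0,"roll":0.142}
    - {"x":0,"y":0,"z":0,"roll":0.142}
    - {"x":0,"y":0,"z":0,"roll":0.142}
    - {"x":0,"y":0,"z":0,"roll":0.142}
    - {"x":0,"y":0,"z":0,"roll":0.142}
    - {"x":0,"y":0,"z":0,"roll":0.142}
    - {"x":0,"y":0,"z":0,"roll":0.142}
    - {"x":0,"y":0,"z":0,"roll":0.142}
    - {"x":0,"y":0,"z":0,"roll":0.149}

```text
clock: 17.65
tool_pos: [0.5523, -0.2787, 0.1208]
orientation: [180.0, 0.2, 153.9]
force: [0.0, -0.0, 0.6]
opening: 0.0867
```

Call:
jog_arm:
  commands:
    - {"x":0,"y":0,"z":0,"roll":0}
    - {"x":0,"y":0,"z":3,"roll":0}
    - {"x":0,"y":0,"z":3,"roll":0}
    - {"x":0,"y":0,"z":0,"roll":0}
    - {"x":0,"y":0,"z":0,"roll":0}

```text
clock: 18.15
tool_pos: [0.5518, -0.2786, 0.0594]
orientation: [-180.0, 0.0, 154.4]
force: [0.2, -0.7, 0.1]
opening: 0.087
```

```bash
cat > pf.py <<'E'
import pickle,sys
from fit import *
n=sys.argv[1];h=float(sys.argv[2]);th=float(sys.argv[3]);thr=float(sys.argv[4])
o,s=pickle.load(open(f'pics/{n}.pkl','rb'))
cx,cy=o['tool_pos'][:2];z=h if h>=0 else o['tool_pos'][2]-h   # negative: above TCP
t=np.radians(o['orientation'][2])
I=warp(s,cx,cy,z,HALF,RES,o)
V=np.zeros_like(s['image']);V[:288]=255;s2=dict(s);s2['image']=V;V=warp(s2,cx,cy,z,HALF,RES,o)[:,:,0]>128
g=I.mean(2);W=np.clip((g-thr)/30,-1,1)*V
W[(GX**2+GY**2)>.05**2]=0
c_,s_=np.cos(t),np.sin(t)
ty=GX*s_-GY*c_
W[abs(ty)>.031]=np.where(len(sys.argv)>5,0,W[abs(ty)>.031])
res=fit(W,plate_model,cx,cy,np.radians([th,th+6,th-6]));print(res)
t2=np.radians(res[2]);dx=GX-res[0]+cx;dy=GY-res[1]+cy
M=plate_model(np.cos(t2)*dx+np.sin(t2)*dy,-np.sin(t2)*dx+np.cos(t2)*dy).astype(np.uint8)
c,_=cv2.findContours(M,cv2.RETR_LIST,cv2.CHAIN_APPROX_NONE);cv2.drawContours(I,c,-1,(0,0,255),1)
cv2.imwrite(f'pics/{n}_pf.png',I)
d=np.array(res[:2])-[cx,cy];print('plate in tool mm',1e3*d@[c_,s_],1e3*d@[s_,-c_])
E
python3 look.py w13; python3 -c "
from plant import ctrl;print(ctrl.get_obs()['joint_pos'])"; python3 pf.py w13 .006 -25.8 110
```

```text
18.15 [ 0.55183732 -0.27857295  0.05943167] [-1.79974244e+02  1.90363241e-02  1.54436253e+02] [ 0.24699949 -0.66580057  0.13045835] 0.08700092719736754
[-8.68905250e+00  2.38721774e+01 -1.82314727e+01  4.84952909e-02
 -4.77878102e+01 -1.06938010e+02]
(np.float64(0.5534545737903994), np.float64(-0.2781798703382085), np.float64(-25.737468495562137), np.float64(-38.9006328125))
plate in tool mm -1.2893168859636943 1.05247260086318
```

View pics/w13.png

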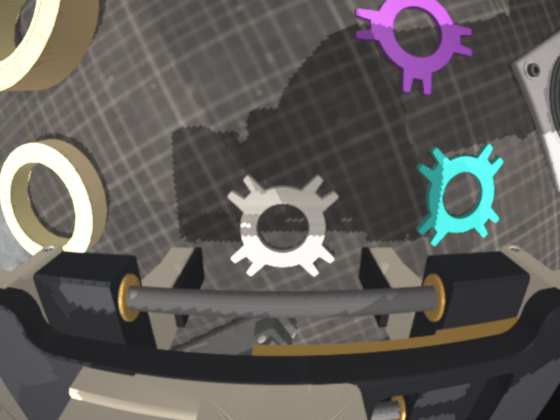

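View pics/w13_pf.png

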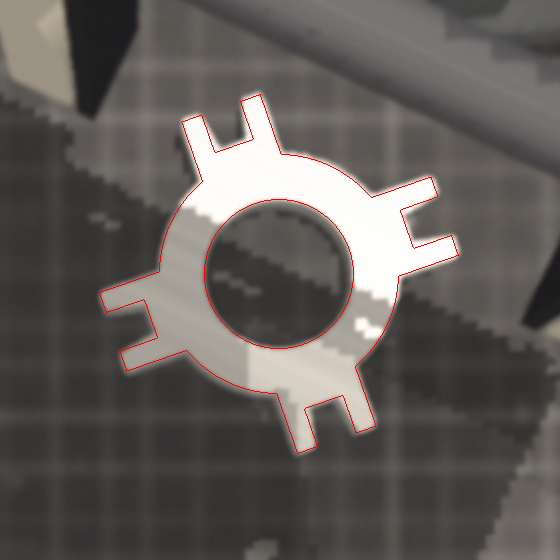

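Fit again agrees: plate at (0.5534, −0.2782), −25.7°, and the way down is clear.

Call:
jog_arm:
  commands:
    - {"x":-0.13,"y":0.1,"z":2,"roll":0}
    - {"x":0,"y":0,"z":2,"roll":0}
    - {"x":0,"y":0,"z":1,"roll":0}
    - {"x":0,"y":0,"z":0.5,"roll":0}
    - {"x":0,"y":0,"z":0.2,"roll":0}
    - {"x":0,"y":0,"z":0,"roll":0}
    - {"x":0,"y":0,"z":0,"roll":0}

```text
clock: 18.9
tool_pos: [0.5536, -0.2781, 0.0022]
orientation: [180.0, 0.1, 154.3]
force: [0.2, -0.0, 0.6]
opening: 0.0871
```

Call:
jog_arm:
  commands:
    - {"x":0,"y":0,"z":0,"roll":0}
    - {"x":0,"y":0,"z":0,"roll":0}
    - {"x":0,"y":0,"z":0,"roll":0}
    - {"x":0,"y":0,"z":0,"roll":0}
    - {"x":0,"y":0,"z":0,"roll":0}
    - {"x":0,"y":0,"z":0,"roll":0}
  gripper: 5

```text
clock: 19.5
tool_pos: [0.5531, -0.278, 0.0014]
orientation: [-180.0, 0.0, 154.3]
force: [0.7, 0.5, 1.1]
opening: 0.0587
```

Call:
jog_arm:
  commands:
    - {"x":0,"y":0,"z":-0.5,"roll":0}
    - {"x":0,"y":0,"z":-1.5,"roll":0}
    - {"x":0,"y":0,"z":-3,"roll":0}
    - {"x":0,"y":0,"z":-4,"roll":0}
    - {"x":0,"y":0,"z":-3,"roll":0}
    - {"x":0,"y":0,"z":0,"roll":0}
    - {"x":0,"y":0,"z":0,"roll":0}

```text
clock: 20.2
tool_pos: [0.5532, -0.2779, 0.1223]
orientation: [180.0, 0.1, 154.2]
force: [-0.4, 0.8, -1.3]
opening: 0.0589
```

```bash
python3 look.py w14; for h in -.002 -.004 -.006; do python3 pf.py w14 $h -25.8 110 1; done
```

```text
20.2 [ 0.55321389 -0.27787875  0.12226764] [1.79955164e+02 9.04240867e-02 1.54249945e+02] [-0.36691189  0.76657916 -1.26259276] 0.05893579855600138
(np.float64(0.5544355098276255), np.float64(-0.2782335346240744), np.float64(-25.881128656151656), np.float64(-22.47759765625))
plate in tool mm -1.2544493748798966 0.21117654024661453
(np.float64(0.553765637917731), np.float64(-0.277933159323578), np.float64(-25.967888067992224), np.float64(-22.17140625))
plate in tool mm -0.5206003198234518 0.19070067135938437
(np.float64(0.5530301310446789), np.float64(-0.2775285295705002), np.float64(-25.85837816272337), np.float64(-21.6927265625))
plate in tool mm 0.31765894574361764 0.23561170645814314
```

View pics/w14_pf.png

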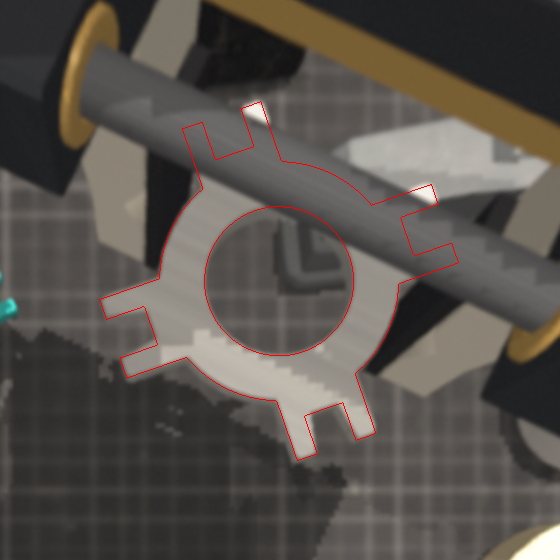

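Call:
jog_arm:
  commands:
    - {"x":0,"y":0,"z":0,"roll":-0.124}
    - {"x":0,"y":0,"z":0,"roll":-0.124}
    - {"x":0,"y":0,"z":0,"roll":-0.124}
    - {"x":0,"y":0,"z":0,"roll":-0.124}
    - {"x":0,"y":0,"z":0,"roll":-0.124}
    - {"x":-0.8,"y":4,"z":0,"roll":0}
    - {"x":-0.8,"y":4,"z":0,"roll":0}
    - {"x":-0.8,"y":4,"z":0,"roll":0}
    - {"x":-0.8,"y":4,"z":0,"roll":0}
    - {"x":-0.8,"y":4,"z":0,"roll":0}
    - {"x":-0.8,"y":4,"z":0,"roll":0}
    - {"x":-0.8,"y":4,"z":0,"roll":0}

```text
clock: 21.45
tool_pos: [0.5595, 0.0089, 0.12]
orientation: [-180.0, -0.2, -170.2]
force: [0.5, 0.3, -1.3]
opening: 0.0586
```

Call:
jog_arm:
  commands:
    - {"x":0,"y":0,"z":0,"roll":0}
    - {"x":0,"y":0,"z":0,"roll":0}
    - {"x":0,"y":0,"z":0,"roll":0}

```text
clock: 21.75
tool_pos: [0.5599, 0.007, 0.1204]
orientation: [-180.0, -0.1, -170.2]
force: [-0.7, -0.6, -0.7]
opening: 0.0585
```

Call:
jog_arm:
  commands:
    - {"x":-0.08,"y":0.09,"z":2,"roll":0}
    - {"x":0,"y":0,"z":1.7,"roll":0}
    - {"x":0,"y":0,"z":0,"roll":0}
    - {"x":0,"y":0,"z":0,"roll":0}
    - {"x":0,"y":0,"z":0,"roll":0}

```text
clock: 22.25
tool_pos: [0.5618, 0.008, 0.0851]
orientation: [-180.0, 0.1, -170.3]
force: [-0.5, 0.8, -0.9]
opening: 0.0585
```

```bash
python3 look.py w15;python3 -c "
import cv2
i=cv2.imread('pics/w15.png');cv2.imwrite('pics/w15c.png',cv2.resize(i[160:330,170:390],(776,600),interpolation=2))"
```

```text
22.25 [0.56181135 0.00803244 0.08514759] [-1.79994069e+02  5.41337532e-02 -1.70252494e+02] [-0.48452941  0.75529172 -0.85718527] 0.05850921401835193
```

View pics/w15c.png

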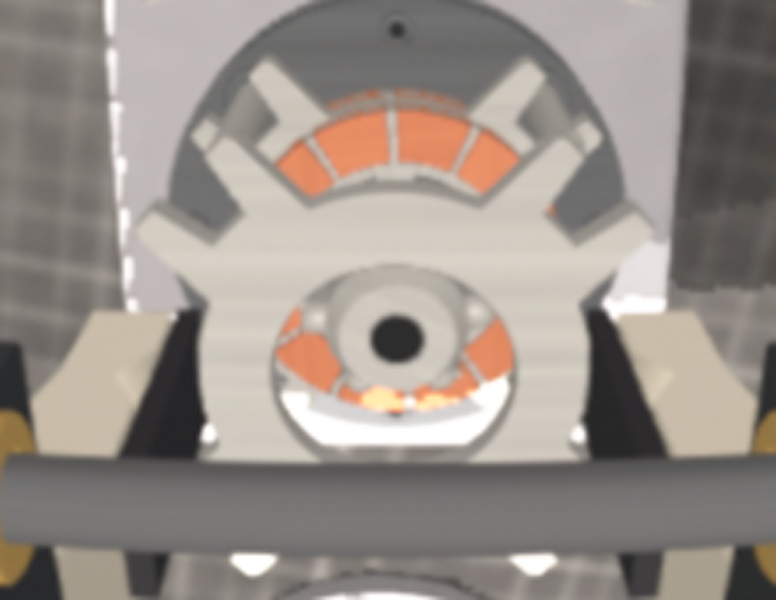

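```bash
python3 rel.py w15 282.6 255.8; for h in -.002 -.003 -.004; do python3 pf.py w15 $h 9.7 135 1; done
```

```text
hub in tool mm -0.4302715687661822 0.8498081394462591 world [0.56209153 0.00894282 0.077     ]
(np.float64(0.5620606814819362), np.float64(0.008115106877690544), np.float64(9.877339603272675), np.float64(-24.308556640625))
plate in tool mm -0.2597324026146572 0.03926324061676317
(np.float64(0.5618220247160959), np.float64(0.008052857705999863), np.float64(9.663113869267121), np.float64(-24.09699609375))
plate in tool mm -0.01398182598670715 0.018318901415525196
(np.float64(0.5616466842809834), np.float64(0.008035369355190435), np.float64(9.978008698532605), np.float64(-23.874796875))
plate in tool mm 0.1617881878115117 0.03076931702456575
```

View pics/w15_pf.png

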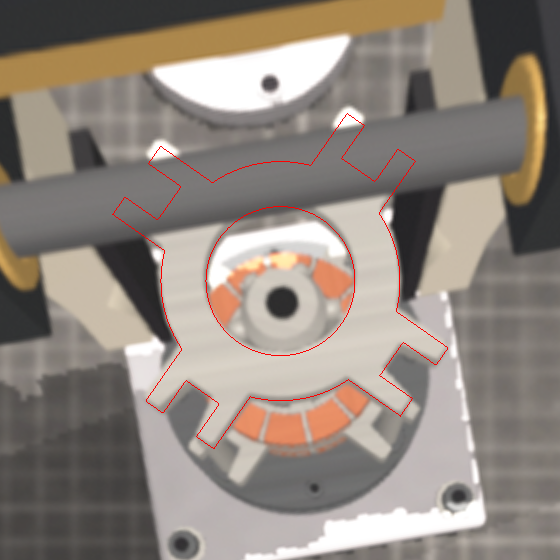

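Call:
jog_arm:
  commands:
    - {"x":-0.03,"y":0.06,"z":0.5,"roll":0}
    - {"x":0,"y":0,"z":0.5,"roll":0}
    - {"x":0,"y":0,"z":0.3,"roll":0}
    - {"x":0,"y":0,"z":0,"roll":0}
    - {"x":0,"y":0,"z":0,"roll":0}

```text
clock: 22.8
tool_pos: [0.5614, 0.0092, 0.0712]
orientation: [-180.0, -0.0, -170.2]
force: [-0.0, 0.0, -1.5]
opening: 0.0592
```

```bash
python3 look.py w16;python3 -c "
import cv2
i=cv2.imread('pics/w16.png');cv2.imwrite('pics/w16c.png',cv2.resize(i[160:330,170:390],(776,600),interpolation=2))"
```

```text
22.8 [0.56144374 0.00921022 0.07124423] [-1.79992985e+02 -1.66612973e-02 -1.70202127e+02] [-0.0338024   0.04604852 -1.48135936] 0.059192425508746045
```

View pics/w16c.png

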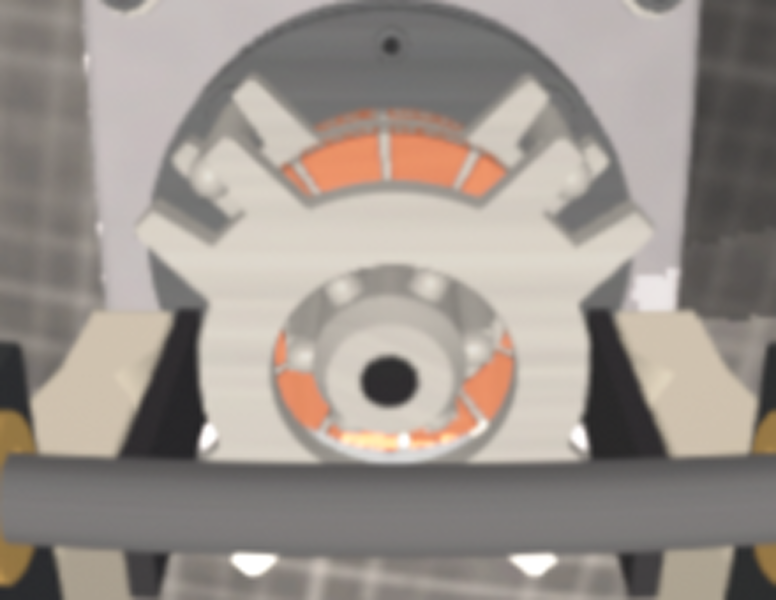

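```bash
python3 rel.py w16 280 268; python3 pf.py w16 -.003 9.7 135 1; python3 - <<'E'
import pickle
from h import *
o,s=pickle.load(open('pics/w16.pkl','rb'))
t=np.radians(o['orientation'][2])
P=px2w(s,[[210/3.527+170,178/3.529+160],[575/3.527+170,178/3.529+160]],.064,o)[:,:2]-o['tool_pos'][:2]
print('pins in tool',1e3*P@[np.cos(t),np.sin(t)],1e3*P@[np.sin(t),-np.cos(t)],'expect +-27.6')
E
```

```text
hub in tool mm -0.908105701388538 -0.607196423032503 world [0.56244193 0.00876642 0.077     ]
(np.float64(0.5499943860835098), np.float64(0.007709962918919613), np.float64(11.621866960260059), np.float64(-27.2443828125))
plate in tool mm 11.53766205073082 0.4699954205753214
pins in tool [27.16995798 27.25268394] [-28.14545933  28.2416316 ] expect +-27.6
```

Pins show at about (229,210) and (333,210), symmetric about the plate and 0.4 mm off at most. I correct by that much and go down.

Call:
jog_arm:
  commands:
    - {"x":-0.04,"y":-0.02,"z":0.2,"roll":0}
    - {"x":0,"y":0,"z":0.3,"roll":0}
    - {"x":0,"y":0,"z":0.3,"roll":0}
    - {"x":0,"y":0,"z":0,"roll":0}

```text
clock: 23.25
tool_pos: [0.5615, 0.0089, 0.0628]
orientation: [-180.0, -0.1, -170.2]
force: [0.0, 0.4, -1.2]
opening: 0.0588
```

Call:
jog_arm:
  commands:
    - {"x":0,"y":0,"z":0.3,"roll":0}
    - {"x":0,"y":0,"z":0.3,"roll":0}
    - {"x":0,"y":0,"z":0.2,"roll":0}
    - {"x":0,"y":0,"z":0.2,"roll":0}
    - {"x":0,"y":0,"z":0,"roll":0}

```text
clock: 23.75
tool_pos: [0.5617, 0.009, 0.053]
orientation: [-180.0, -0.0, -170.2]
force: [0.5, -0.2, -1.0]
opening: 0.0589
```

Free so far (z = 53 mm, bottom of the plate past the pin tips).

Call:
jog_arm:
  commands:
    - {"x":0,"y":0,"z":0.1,"roll":0}
    - {"x":0,"y":0,"z":0.1,"roll":0}
    - {"x":0,"y":0,"z":0.1,"roll":0}
    - {"x":0,"y":0,"z":0,"roll":0}

```text
clock: 24.15
tool_pos: [0.5618, 0.009, 0.0502]
orientation: [-180.0, -0.0, -170.2]
force: [-0.4, -0.5, -0.8]
opening: 0.0586
```

Call:
jog_arm:
  commands:
    - {"x":0,"y":0,"z":0.05,"roll":0}
    - {"x":0,"y":0,"z":0.05,"roll":0}
    - {"x":0,"y":0,"z":0,"roll":0}

```text
clock: 24.45
tool_pos: [0.562, 0.009, 0.0495]
orientation: [-180.0, 0.0, -170.2]
force: [-1.1, 0.3, 0.1]
opening: 0.0587
```

Call:
jog_arm:
  commands:
    - {"x":0,"y":0,"z":0.05,"roll":0}
    - {"x":0,"y":0,"z":0.05,"roll":0}
    - {"x":0,"y":0,"z":0,"roll":0}

```text
clock: 24.75
tool_pos: [0.562, 0.0091, 0.0492]
orientation: [-180.0, 0.0, -170.2]
force: [-3.8, 0.8, 8.0]
opening: 0.0583
```

Contact at 49.2 mm, as expected for the plate lying on the disc. Release, rise and look.

Call:
jog_arm:
  commands:
    - {"x":0,"y":0,"z":-0.05,"roll":0}
    - {"x":0,"y":0,"z":0,"roll":0}
    - {"x":0,"y":0,"z":0,"roll":0}
    - {"x":0,"y":0,"z":0,"roll":0}
    - {"x":0,"y":0,"z":0,"roll":0}
    - {"x":0,"y":0,"z":-1,"roll":0}
    - {"x":0,"y":0,"z":-3,"roll":0}
    - {"x":0,"y":0,"z":-4,"roll":0}
    - {"x":-4,"y":0,"z":-2,"roll":0}
    - {"x":-4,"y":0,"z":0,"roll":0}
    - {"x":0,"y":0,"z":0,"roll":0}
    - {"x":0,"y":0,"z":0,"roll":0}
  gripper: 8

```text
clock: 25.95
tool_pos: [0.6409, 0.0226, 0.1487]
orientation: [180.0, -0.0, -170.2]
force: [-0.5, 0.2, -0.5]
opening: 0.0798
```

```bash
python3 look.py w17; python3 - <<'E'
import pickle
from fit import *
from plant import ctrl
o,s=pickle.load(open('pics/w17.pkl','rb'))
cx,cy=.5613,.0085
I=warp(s,cx,cy,.054,HALF,RES,o)
g=I.mean(2);W=np.clip((g-165)/20,-1,1);W[GX**2+GY**2>.048**2]=0
res=fit(W,plate_model,cx,cy,np.radians([4,10,16]));print(res)
t2=np.radians(res[2]);dx=GX-res[0]+cx;dy=GY-res[1]+cy
M=plate_model(np.cos(t2)*dx+np.sin(t2)*dy,-np.sin(t2)*dx+np.cos(t2)*dy).astype(np.uint8)
c,_=cv2.findContours(M,cv2.RETR_LIST,cv2.CHAIN_APPROX_NONE);J=I.copy();cv2.drawContours(J,c,-1,(0,0,255),1)
cv2.imwrite('pics/final.png',J)
s=ctrl.snapshot('side');im=s['image']
cv2.imwrite('pics/side1.png',cv2.resize(im[175:255,175:280,::-1],(788,600),interpolation=2))
E
```

```text
25.95 [0.64085216 0.02263951 0.14868367] [ 1.79996901e+02 -4.48208419e-02 -1.70233980e+02] [-0.45232765  0.1580992  -0.48212215] 0.07975002681288879
(np.float64(0.5610740585852431), np.float64(0.00852764699314287), np.float64(9.77108527548783), np.float64(-29.84748046875))
```

View pics/final.png

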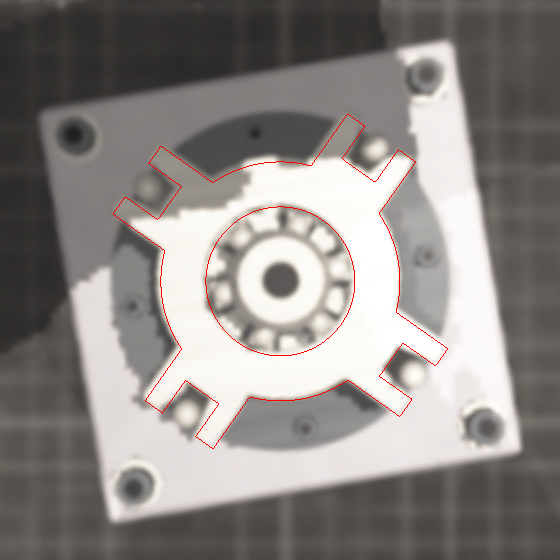

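View pics/side1.png

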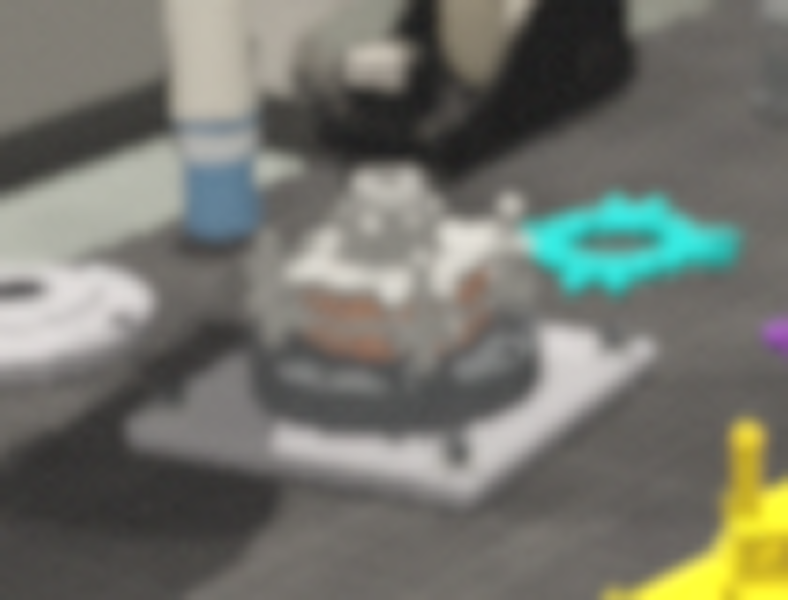

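The plate is home. Its outline at 54 mm height fits exactly, all four pins are in the notches, its angle is 9.8° and its centre is 0.2 mm off the axis. The side view shows the stack level, so I hand in.

```bash
python3 -c "
from plant import ctrl
print(ctrl.get_obs()['force'],ctrl.close_job())"
```

```text
the job is handed in; nothing more can be done
[-0.09518475 -0.03567878 -0.64860786] None
```

The lined disc is on the hub with its teeth between the splines, flat on the pack. The plain steel plate lies flat on top of it with its forked ears round the four pins. Both are released, and I handed the job in at about 26 s; the hand-in gives no verdict.

**Last checks:**
- **Disc:** it touched down with the TCP at 43.8 mm and about 9 N. Seen from above before the plate went on, its outline measured about 60 mm and its centre was about 0.9 mm off the axis.
- **Plate:** it touched down at 49.2 mm with 8 N. Its outline fits about 0.2 mm off the axis, turned less than 0.1° from the foot, with a pin in every notch.
- **Stack and gripper:** the side picture shows the stack level, and the wrist force was near zero with the gripper clear.

**What disagreed:**
- **Axis:** repeat views of the brake axis differed by up to about 1 mm. The first top-camera value was 5 mm off, most likely because it took in the hub's sides, so I centred each part on close wrist views instead.
- **Jaw opening:** it read about 58.5 mm on the 60 mm parts.
- **Plate fit before lowering:** the last automatic fit of the held plate was clearly wrong, 11.5 mm off. I ignored it and used the pins and the earlier fit.
- **Plate grasp:** I dropped my first grasp direction because the stapler was in the gripper's way, and took the plate along its other axis.

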